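# Gauge the brake calipers and sort them

## Task

Check the brake calipers standing in a row on the bench: draw the bolt of the grey gauge chest, slide its lid fully open, take out the feeler gauge and, going from the robot's left to its right, slide the blade straight down between the pads of each caliper until it is well in or jams, without forcing it. Calipers that the blade enters go into the wooden tray and calipers where it jams go into the steel tray, standing slot up as they are now and set down, not dropped. Then have the gauge standing in its rack in the chest again, the lid shut and the bolt shot fully home, and leave everything else on the bench where it is.

Things in the scene. Friction and masses are not known exactly. Their poses are not given: they have to be found in the camera images.
- bolt (a joint): barrel bolt on the chest's front ledge: 0 = home through the lid's keeper, 0.035 m = fully drawn. It slides to the chest's own -x (roughly toward the robot) with about 2 N of friction and stays where left. The lid is free once it is drawn more than about 0.016; it goes home only with the lid shut to within 3 mm
- bolt_knob (a point): upright round knob of the bolt, 12 mm thick with a 16 mm cap; this point is on its axis, 170 mm above the bench, 27 mm above the bolt's straps and 45 mm above the ledge; the knob ends 17 mm higher; moves with the bolt, axes as the chest's
- lid (a joint): sliding lid of the chest: 0 = shut, 0.13 m = fully open; it slides along the chest's own +y, over the closed half of the chest, with about 2.5 N of friction, and stays where it is left
- lid_handle (a point): middle of the lid's bar handle, 163 mm above the bench: the bar is 70 mm long along the chest's x, 12 mm thick along its y and 14 mm high, and its underside is 26 mm above the lid sheet; moves with the lid, axes as the chest's
- chest: fixed grey steel gauge chest, 190 mm (own x) by 300 mm (own y) by 125 mm high; origin at the centre of its underside. The lid covers the compartment in the -y half (mouth, lid fully open: 115 mm in x by 130 mm in y, centred at x +30, y -80 mm); the +y half is closed; the bolt lies on the front (-x) ledge
- rack_slot (a point): mouth centre of the slot in the wooden gauge rack in the chest, 65 mm above the bench, 60 mm below the chest's top; slot 30 mm long in the chest's x, 10 mm wide in its y, open below, in a flat bar on which the gauge's handle rests; the blade's end then hangs 55 mm below this point. Axes as the chest's
- gauge_handle (a point): centre of the handle of the feeler gauge (140 g): wood, 28 x 28 mm square, 55 mm tall, z up along it; below it the steel blade, 55 mm long, 24 mm wide (own x), 6 mm thick (own y). It starts in the rack slot in the shut chest, handle up, its top 5 mm below the chest's top, axes along the chest's
- gauge_tip (a point): middle of the lower end of the gauge's blade, 82.5 mm below gauge_handle along the gauge's z; same axes
- caliper1_mid (a point): centre, half-way up, of the caliper in the leftmost place (greatest y); may be absent. 600 g casting, 76 mm long (own x), 60 mm over two flat 34 mm round bosses (own y; grip here), 58 mm tall, standing on its bridge, disc slot up: slot along x between two steel pads 50 mm long, their tops 23 mm above this point, slot bottom 13 mm below. Gap with the +y pad back: y -5.5 to +4.5 mm
- pad1 (a joint): how far the +y pad of caliper1 stands out: about 0.001 m = back (gap about 10 mm, the 6 mm blade slides in) or about 0.0085 m = stuck out (gap about 2.5 mm, from y -5.5 to -3 mm: the blade jams on top of the pads), never between; it cannot be pushed from one to the other
- caliper2_mid (a point): centre, half-way up, of the caliper in the middle place; may be absent. 600 g casting, 76 mm long (own x), 60 mm over two flat 34 mm round bosses (own y; grip here), 58 mm tall, standing on its bridge, disc slot up: slot along x between two steel pads 50 mm long, their tops 23 mm above this point, slot bottom 13 mm below. Gap with the +y pad back: y -5.5 to +4.5 mm
- pad2 (a joint): how far the +y pad of caliper2 stands out: about 0.001 m = back (gap about 10 mm, the 6 mm blade slides in) or about 0.0085 m = stuck out (gap about 2.5 mm, from y -5.5 to -3 mm: the blade jams on top of the pads), never between; it cannot be pushed from one to the other
- caliper3_mid (a point): centre, half-way up, of the caliper in the rightmost place (least y); may be absent. 600 g casting, 76 mm long (own x), 60 mm over two flat 34 mm round bosses (own y; grip here), 58 mm tall, standing on its bridge, disc slot up: slot along x between two steel pads 50 mm long, their tops 23 mm above this point, slot bottom 13 mm below. Gap with the +y pad back: y -5.5 to +4.5 mm
- pad3 (a joint): how far the +y pad of caliper3 stands out: about 0.001 m = back (gap about 10 mm, the 6 mm blade slides in) or about 0.0085 m = stuck out (gap about 2.5 mm, from y -5.5 to -3 mm: the blade jams on top of the pads), never between; it cannot be pushed from one to the other
- wood_tray: fixed shallow wooden tray with plain end blocks, for calipers that pass: 300 mm (own x) by 130 mm (own y), rim 18 mm high, walls and floor 7 mm; origin at the centre of its underside. It and the steel tray lie at the two sides, which is which changes
- steel_tray: fixed shallow sheet-steel tray with a rolled rim and wire handles, for calipers that jam: 300 mm (own x) by 130 mm (own y), rim 20 mm high, walls and floor 4 mm; origin at the centre of its underside
- screwdriver: bystander, to be left where it is: a screwdriver lying between the calipers
- spanner: bystander, to be left where it is: an open-ended spanner lying between the calipers
- spray_can: bystander, to be left where it is: a spray can, 66 mm across, 190 mm tall, at the back left
- fluid_bottle: bystander, to be left where it is: a bottle, 72 mm across, 160 mm tall, at the back right
- old_disc: bystander, to be left where it is: a worn brake disc, 160 mm across, 16 mm high, lying at the left side
- jar_of_bolts: bystander, to be left where it is: an open glass jar, 80 mm across, 80 mm tall, at the left side
- hammer: bystander, to be left where it is: a hammer lying at the right side
- pad_carton: bystander, to be left where it is: a small carton 90 x 130 x 50 mm at the right side
Not all that is in view belongs to the job. What is shaped like the part that bears caliper3_mid but orange, pink or red is not meant.

How it is judged:
On the way, in this order (a step that is already met when the one before it is completed fails the run):
1. the bolt is drawn while the lid is still shut (value of joint bolt above 0.017 m and value of joint lid below 0.01 m), for 0.1 s.
2. the lid is slid open (value of joint lid above 0.115 m), for 0.2 s.
3. the blade is tried between the pads of caliper1: at least 17 mm in, or, if its pad is stuck out, pressed on the pads with more than 1.5 N (((value of joint pad1 below 0.005 m and z of gauge_tip in the frame of caliper1_mid between -0.02 and 0.006 m and x of gauge_tip in the frame of caliper1_mid between -0.022 and 0.022 m and y of gauge_tip in the frame of caliper1_mid between -0.012 and 0.012 m) or (value of joint pad1 above 0.005 m and contact force between gauge and caliper1 above 1.5 N and z of gauge_tip in the frame of caliper1_mid between 0.015 and 0.03 m and x of gauge_tip in the frame of caliper1_mid between -0.022 and 0.022 m and y of gauge_tip in the frame of caliper1_mid between -0.012 and 0.012 m))), for 0.1 s.
4. the blade is tried between the pads of caliper2: at least 17 mm in, or, if its pad is stuck out, pressed on the pads with more than 1.5 N (((value of joint pad2 below 0.005 m and z of gauge_tip in the frame of caliper2_mid between -0.02 and 0.006 m and x of gauge_tip in the frame of caliper2_mid between -0.022 and 0.022 m and y of gauge_tip in the frame of caliper2_mid between -0.012 and 0.012 m) or (value of joint pad2 above 0.005 m and contact force between gauge and caliper2 above 1.5 N and z of gauge_tip in the frame of caliper2_mid between 0.015 and 0.03 m and x of gauge_tip in the frame of caliper2_mid between -0.022 and 0.022 m and y of gauge_tip in the frame of caliper2_mid between -0.012 and 0.012 m))), for 0.1 s.
5. the blade is tried between the pads of caliper3: at least 17 mm in, or, if its pad is stuck out, pressed on the pads with more than 1.5 N (((value of joint pad3 below 0.005 m and z of gauge_tip in the frame of caliper3_mid between -0.02 and 0.006 m and x of gauge_tip in the frame of caliper3_mid between -0.022 and 0.022 m and y of gauge_tip in the frame of caliper3_mid between -0.012 and 0.012 m) or (value of joint pad3 above 0.005 m and contact force between gauge and caliper3 above 1.5 N and z of gauge_tip in the frame of caliper3_mid between 0.015 and 0.03 m and x of gauge_tip in the frame of caliper3_mid between -0.022 and 0.022 m and y of gauge_tip in the frame of caliper3_mid between -0.012 and 0.012 m))), for 0.1 s.
At the end, for the whole second after the job is handed in: every caliper present stands upright (0.15 rad), at rest, in its tray: wooden if the blade goes in, steel if it jams; the gauge stands in the rack slot (handle within 12 mm sideways, down within 10 mm); lid shut and bolt home, each within 8 mm (((value of joint pad1 below 0.005 m and x of caliper1_mid in the frame of wood_tray between -0.125 and 0.125 m and y of caliper1_mid in the frame of wood_tray between -0.05 and 0.05 m and z of caliper1_mid in the frame of wood_tray below 0.045 m) or (value of joint pad1 above 0.005 m and x of caliper1_mid in the frame of steel_tray between -0.125 and 0.125 m and y of caliper1_mid in the frame of steel_tray between -0.05 and 0.05 m and z of caliper1_mid in the frame of steel_tray below 0.045 m)) and angle between each of caliper1_mid, caliper2_mid, caliper3_mid, gauge_handle's own z axis and vertical below 0.15 rad and linear speed of each of caliper1, caliper2, caliper3 below 0.03 m/s and ((value of joint pad2 below 0.005 m and x of caliper2_mid in the frame of wood_tray between -0.125 and 0.125 m and y of caliper2_mid in the frame of wood_tray between -0.05 and 0.05 m and z of caliper2_mid in the frame of wood_tray below 0.045 m) or (value of joint pad2 above 0.005 m and x of caliper2_mid in the frame of steel_tray between -0.125 and 0.125 m and y of caliper2_mid in the frame of steel_tray between -0.05 and 0.05 m and z of caliper2_mid in the frame of steel_tray below 0.045 m)) and ((value of joint pad3 below 0.005 m and x of caliper3_mid in the frame of wood_tray between -0.125 and 0.125 m and y of caliper3_mid in the frame of wood_tray between -0.05 and 0.05 m and z of caliper3_mid in the frame of wood_tray below 0.045 m) or (value of joint pad3 above 0.005 m and x of caliper3_mid in the frame of steel_tray between -0.125 and 0.125 m and y of caliper3_mid in the frame of steel_tray between -0.05 and 0.05 m and z of caliper3_mid in the frame of steel_tray below 0.045 m)) and horizontal distance between gauge_handle and rack_slot below 0.012 m and z of gauge_tip in the frame of rack_slot between -0.06 and -0.045 m and value of joint each of lid, bolt below 0.008 m); the robot touches nothing.
It fails at once if a bystander is shifted more than 60 mm (distance of any of screwdriver, spanner, spray_can, fluid_bottle, old_disc, jar_of_bolts, hammer, pad_carton from where it was at the start of the episode above 0.06 m).
It fails at once if the blade is forced: more than 50 N between gauge and a caliper (contact force between gauge and caliper1 above 50 N or contact force between gauge and caliper2 above 50 N or contact force between gauge and caliper3 above 50 N).
It fails at once if a caliper is dropped: falls free at more than 1.1 m/s ((linear speed of caliper1 above 1.1 m/s and contact force between the fingers and caliper1 below 0.1 N) or (linear speed of caliper2 above 1.1 m/s and contact force between the fingers and caliper2 below 0.1 N) or (linear speed of caliper3 above 1.1 m/s and contact force between the fingers and caliper3 below 0.1 N)).
Of caliper1, caliper2, caliper3 only 2 to 3 are there at a start; the rules pass over those that are not, and their reading is None.
At some moment in a run one of caliper1, caliper2, caliper3 may be knocked a few centimetres aside while the robot is not near it.
It also fails if it takes over 210 s, if anything falls off the work surface, if the arm or the gripper's body presses on something with over 40 N, if the wrist force passes 120 N, or if a joint passes its speed limit or range.

## Robot

A 7-joint arm with a two-finger parallel gripper is mounted at the origin on the work surface. World frame = base frame: x ahead of the robot, y to its left, z up, the work surface at z = 0. Lengths are in m, angles in rad, forces in N, time in s.
With the tool pointing down it reaches from about 0.4 to 0.85 m from the base axis. Payload 10.4 kg.
Tool frame: the origin (TCP) lies on the centre line of the jaws, within the pads' length; the fingertips stand 8 mm ahead of it and the grasp point (between the pads) lies 11 mm behind it; x points along the fingers, y is the direction in which the jaws open and shut, and the axes are right-handed (so a half turn about x gives the same grasp; the last joint's range is limited). The gripper opens to 85 mm and grips with 20 to 120 N. Pads are 22 mm wide; open, the fingers measure 114 mm over their backs; the gripper's body (76 mm by 85 mm) begins 54 mm behind the grasp point. The pads swing forward as they close: fully open they stand 13 mm farther back than shut.
Start: joints at [1.2, 0.332, -0.065, 1.46, 0.022, 1.35, -0.088], TCP at [0.213, -0.588, 0.203] pointing down, gripper open.
Joint ranges: [-2.6, 2.6], [-0.5, 2.12], [-1.47, 1.34], [0.16, 2.42], [-1.27, 4.41], [0.06, 2.06], [-2.6, 2.6]. Speed limits (rad/s): [2.22, 2.22, 2.79, 2.79, 3.14, 3.14, 3.14].

## Interface

Orientations are given as a unit quaternion [x, y, z, w].
In Python, from workcell import manip gives the robot as it stands.
- The arm moves only by the tool play_rows, never from a script. Its argument "targets" is a list of rows, each a list of 7 numbers: the turn, a rotation vector about the tool's x, y, z in degrees, then the shift along the tool's x, y, z in mm, then the closure, from 0 (fully open) to 1 (shut). In form: [[rx, ry, rz, dx, dy, dz, fingers], ...]. A call has 1 to 5 rows; each row shifts and turns the commanded pose from where the row before left it, along the tool's axes as they then stand; what a row does not reach is not made up. A row lasts 1/8 s, in which the tool goes at most 62.5 mm and 10.7 degrees, less where a joint would pass 70% of its speed; a pose out of reach is approached as far as the arm can. A call with a gripper value outside its range is refused whole. The fingers move at their own pace and stop on an object; "force" is the grip in N (left out, the last holds). Time passes only in rows, so rows that do not move let the fingers close. It gives the time, the measured TCP pose, the force and the opening at its end, in the units of the state.
- manip.read_state(): the state, without advancing time (a new reading comes with each control period).
- manip.snapshot(name): name is "side" or "top"; returns a dict with "image" (480x640x3 uint8, red, green, blue), "z_map" (480x640 float32, m along the optical axis (not along the pixel's ray), 0 where there is no reading), "K" (3x3 intrinsics, pixels), "R" (3x3) and "t" (3): a world point X has camera coordinates R X + t. Camera axes: x right, y down, z forward; pixel columns grow to the right and rows downward; lengths in m; the calibration is good to about 2 mm. A picture is of the moment at which its call begins.
- manip.finish_job(): hands the job in, once; it reports no verdict.
Trained networks look in the newest picture that a camera, given by its name, has taken for a name from the list of things; names that differ only in an ending like _2 or _b are one class to them, and where a whole thing is asked for, a point or a joint stands for the part that bears it (a point fixed in the world has none). Each returns a list of dicts, best first, with "p" (0 to 1); they miss things now and then, are a little off and sometimes report something else, mostly with a low value. They report only what shows in the picture. A call takes as long as a camera call. They do not tell look-alikes from the thing itself.
- manip.spot_in(label, camera): "centre" ([column, row] in pixels, amid what is visible of it).
The state is a dict: "time": time; "q": joint angles; "dq": joint speeds; "tau": joint torques, N m; "tcp_pos": TCP position; "tcp_rot": TCP orientation; "contact_force": force on the tool from outside, world axes, zero at the start; "ft_torque": the same for the moment, N m; "gripper_width": finger opening in m.
Only numpy, scipy, OpenCV 4.12 (cv2) and the standard library are available. Lean on these libraries where they do the work, as an engineer would, in place of code of your own. Each camera call takes 0.05 s, during which the arm holds its last target. There are 200 camera calls.

## Working session

There is one attempt and no reset: what is moved stays moved. The work goes in short steps, Python scripts to look and compute and a tool call to move; the robot and the scene stay as the last step left them, time stands still between calls to the robot, and variables do not carry over. Pictures are saved under pics/ and viewed, about 12 in all and at most 16, crops included, and the job is handed in when it is done.

Besides the shell and the picture viewer there is one more tool, called after "Emit:" as a command line: name --pt "numbers of a row" for each row, then --argument value for the rest. play_rows: Moves the arm, as the interface text tells. Its arguments: {"type":"object","properties":{"targets":{"type":"array"},"force":{"type":"number"}},"required":["targets"]}

```bash
mkdir -p pics; ls; cat > h.py <<'E'
import numpy as np, cv2
from workcell import manip
from scipy.spatial.transform import Rotation as R
def snap(c,name=None):
    s=manip.snapshot(c)
    if name: cv2.imwrite(f'pics/{name}.png',s['image'][:,:,::-1])
    return s
def cloud(s):
    z=s['z_map'];v,u=np.indices(z.shape);K=s['K']
    c=np.stack([(u-K[0,2])/K[0,0]*z,(v-K[1,2])/K[1,1]*z,z],-1)
    P=(c-s['t'])@s['R'];P[z==0]=np.nan
    return P
def at_z(s,u,v,h):
    d=s['R'].T@np.array([(u-s['K'][0,2])/s['K'][0,0],(v-s['K'][1,2])/s['K'][1,1],1]);o=-s['R'].T@s['t']
    return o+d*(h-o[2])/d[2]
def st():
    s=manip.read_state();print({k:np.round(s[k],4).tolist() for k in('time','tcp_pos','tcp_rot','contact_force','gripper_width','q')})
    return s
E
python3 - <<'E'
from h import *
s=snap('top','top0');st()
print(s['K'],s['R'],s['t'])
P=cloud(s)
for n in ['bolt_knob','lid_handle','chest','caliper1_mid','caliper2_mid','caliper3_mid','wood_tray','steel_tray','screwdriver','spanner']:
    for d in manip.spot_in(n,'top'):
        u,v=d['centre'];print(n,round(d['p'],2),np.round([u,v]),np.round(P[int(v),int(u)],3))
snap('side','side0')
E
```

```text
pics
{'time': 0.05, 'tcp_pos': [0.2129, -0.5872, 0.2017], 'tcp_rot': [-0.6963, -0.1228, 0.6965, -0.1219], 'contact_force': [0.5361, 0.5236, 0.4185], 'gripper_width': 0.0853, 'q': [1.2004, 0.3328, -0.0647, 1.4609, 0.0216, 1.3499, -0.0885]}
[[558.47356629   0.         317.68244158]
 [  0.         558.47356629 242.62629939]
 [  0.           0.           1.        ]] [[ 0.00822719 -0.99990109 -0.01140727]
 [-0.98560041 -0.00618175 -0.16897816]
 [ 0.16889093  0.01263322 -0.98555378]] [0.01638803 0.4908801  1.56449685]
bolt_knob 0.63 [335. 187.] [ 0.615 -0.024  0.191]
lid_handle 0.91 [350. 160.] [ 0.7   -0.067  0.169]
lid_handle 0.26 [250. 262.] [0.435 0.212 0.052]
chest 0.82 [323. 179.] [0.658 0.006 0.127]
chest 0.68 [354. 160.] [ 0.709 -0.08   0.131]
chest 0.37 [364. 262.] [ 0.441 -0.113 -0.002]
caliper1_mid 0.59 [254. 262.] [0.437 0.208 0.017]
caliper2_mid 0.59 [142. 262.] [0.437 0.533 0.023]
caliper3_mid 0.96 [420. 323.] [ 0.268 -0.27   0.016]
caliper3_mid 0.76 [328. 272.] [ 0.409 -0.01   0.017]
caliper3_mid 0.69 [392. 283.] [ 0.375 -0.188  0.054]
caliper3_mid 0.69 [471. 340.] [ 0.218 -0.416  0.017]
caliper3_mid 0.3 [234. 147.] [0.727 0.245 0.192]
wood_tray 0.56 [446. 238.] [ 0.516 -0.356  0.008]
steel_tray 0.61 [210. 239.] [0.506 0.339 0.003]
screwdriver 0.81 [292. 274.] [0.404 0.096 0.026]
screwdriver 0.66 [332. 190.] [ 0.624 -0.017  0.126]
spanner 0.95 [359. 255.] [ 0.461 -0.098  0.006]
spanner 0.63 [499. 270.] [ 0.42  -0.501  0.028]
```

View pics/top0.png

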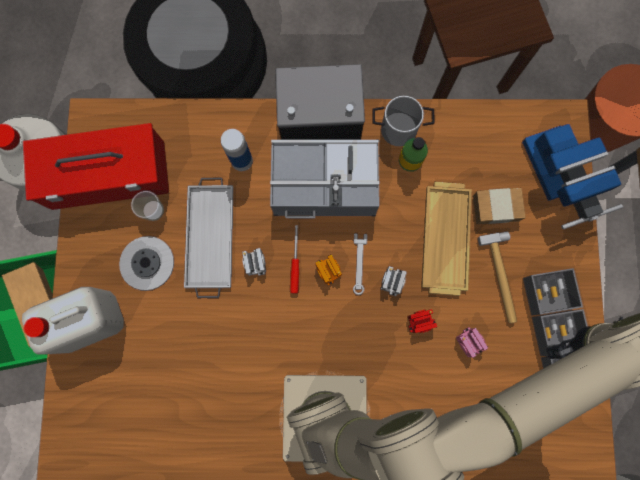

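View pics/side0.png

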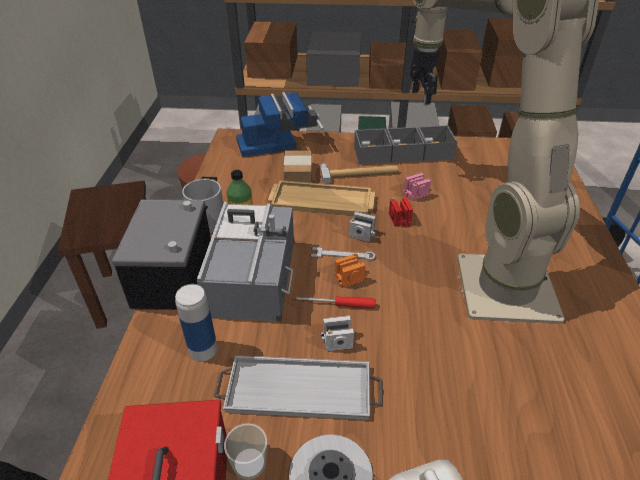

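Top view: the grey calipers are at (254,262) on the left and (394,282) on the right. The look-alikes are orange (328,269), red (421,321) and pink (472,342), so the middle place is absent. The chest is at (325,178), with its handle at (350,160) and knob at (335,187). The steel tray is on the left and the wooden one on the right. Next I'll check this in a close crop and measure.

```bash
python3 - <<'E'
from h import *
s=snap('top');P=cloud(s);im=s['image'][:,:,::-1]
d=snap('side');Q=cloud(d);jm=d['image'][:,:,::-1]
c=lambda i,u,v:cv2.resize(i[v-25:v+25,u-25:u+25],(300,300),interpolation=cv2.INTER_CUBIC)
ch=cv2.resize(im[130:225,262:388],(400,300),interpolation=cv2.INTER_CUBIC)
a=np.hstack([c(im,254,262),c(im,394,282)]);b=np.hstack([c(jm,338,333),c(jm,362,226)])
cv2.imwrite('pics/crop1.png',np.vstack([a,b]))
def rect(P,x,y,r,z0,z1):
    m=(abs(P[...,0]-x)<r)&(abs(P[...,1]-y)<r)&(P[...,2]>z0)&(P[...,2]<z1)
    p=P[m]; q=cv2.minAreaRect((p[:,:2]*1000).astype(np.float32)); return len(p),np.round(q[0],1),np.round(q[1],1),round(q[2],1),np.round(p[:,2].mean(),4)
for nm,C in(('top',P),('side',Q)):
  print(nm)
  for x,y in((.435,.212),(.375,-.188)):
    for z in((.012,.07),(.035,.07),(.05,.07)): print(x,y,z,*rect(C,x,y,.055,*z))
  print('chest',*rect(C,.67,0,.2,.115,.135))
  print('handle',*rect(C,.7,-.067,.06,.155,.18))
  print('knob',*rect(C,.615,-.024,.03,.175,.2))
  print('wood',*rect(C,.51,-.355,.17,.012,.03))
  print('steel',*rect(C,.5,.34,.17,.012,.03))
E
```

```text
top
0.435 0.212 (0.012, 0.07) 482 [435.6 203.6] [74.9 60.4] 11.2 0.0451
0.435 0.212 (0.035, 0.07) 358 [435.9 203.7] [63.7 60.4] 12.4 0.0539
0.435 0.212 (0.05, 0.07) 275 [435.9 203.9] [63.7 58.4] 12.4 0.0566
0.375 -0.188 (0.012, 0.07) 488 [ 370.7 -187.3] [ 78.9 102.4] 84.2 0.0459
0.375 -0.188 (0.035, 0.07) 367 [ 385.4 -195.7] [60.5 64.2] 72.0 0.0547
0.375 -0.188 (0.05, 0.07) 298 [ 385.6 -195.6] [57.8 63.5] 73.2 0.0567
chest 6504 [723.7 -23.4] [291.9 352.9] 0.0 0.1268
handle 144 [686.3 -56.6] [42.9 99.6] 58.6 0.1681
knob 29 [615.7 -28. ] [14.9 13.3] 2.0 0.1865
wood 2395 [ 510.8 -357.2] [339.2 337.4] 89.2 0.0191
steel 1139 [501.3 341.6] [333.8 337.3] 0.3 0.0183
side
0.435 0.212 (0.012, 0.07) 860 [436.7 213.1] [70.4 59.8] 13.3 0.045
0.435 0.212 (0.035, 0.07) 659 [433.7 212.4] [64.1 59.8] 13.2 0.0516
0.435 0.212 (0.05, 0.07) 431 [433.9 212.3] [63.5 59.9] 12.8 0.0558
0.375 -0.188 (0.012, 0.07) 558 [ 381.2 -187. ] [66.8 68.9] 70.5 0.043
0.375 -0.188 (0.035, 0.07) 395 [ 384.  -188.1] [66.5 64.3] 72.6 0.0513
0.375 -0.188 (0.05, 0.07) 245 [ 382.6 -190.1] [61.9 62.8] 72.6 0.0558
chest 5864 [722.2 -18.5] [357.4 292.8] 89.6 0.1264
handle 179 [685.4 -52.1] [44.8 98.6] 59.3 0.1655
knob 34 [614.2 -21.7] [15.9 15.5] 37.7 0.1843
wood 1370 [ 511.  -355.5] [338.7 337. ] 89.6 0.0186
steel 2062 [496.2 380.6] [332.6 312.7] 23.6 0.0185
```

View pics/crop1.png

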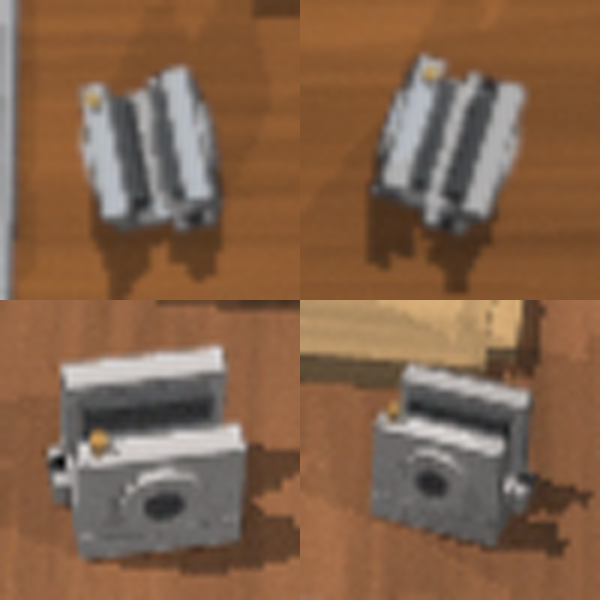

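The crops confirm both choices: grey castings at (254,262) and (394,282), with their slots tilted about ±15°. The two cameras disagree by about 6 mm in y, so I'll calibrate against the gripper once it is in view.

```bash
cat >> h.py <<'E'
def plan(x,y,z,yaw=0):
    """rows from present pose to TCP x,y,z pointing down with tool y at world yaw+90 (mod 180): turn first, then shift in turned axes"""
    s=manip.read_state();r0=R.from_quat(s['tcp_rot']);best=None
    for k in(0,180):
        a=np.radians(yaw+k);ty=np.array([-np.sin(a),np.cos(a),0]);tx=np.array([0,0,-1.])
        r1=R.from_matrix(np.stack([tx,ty,np.cross(tx,ty)],1));rv=(r0.inv()*r1).as_rotvec(degrees=True)
        if best is None or np.linalg.norm(rv)<np.linalg.norm(best[0]): best=(rv,r1)
    d=best[1].inv().apply(np.array([x,y,z])-s['tcp_pos'])*1000
    print('turn',np.round(best[0],1),'shift',np.round(d,1),'| tool z axis',np.round(best[1].as_matrix()[:,2],3),'y',np.round(best[1].as_matrix()[:,1],3))
def rect(p):
    q=cv2.minAreaRect((p[:,:2]*1000).astype(np.float32)); return len(p),np.round(q[0],1),np.round(q[1],1),round(q[2],1)
def box(P,x0,x1,y0,y1,z0,z1):
    return P[(P[...,0]>x0)&(P[...,0]<x1)&(P[...,1]>y0)&(P[...,1]<y1)&(P[...,2]>z0)&(P[...,2]<z1)]
E
python3 - <<'E'
from h import *
plan(.615,-.025,.3,0)
for c in('top','side'):
    P=cloud(snap(c));print(c)
    print('handle',rect(box(P,.65,.76,-.12,0,.158,.18)))
    print('chest',rect(box(P,.53,.765,-.2,.2,.118,.134)))
    print('lid',rect(box(P,.63,.75,-.14,-.02,.126,.136)))
    print('knob',box(P,.59,.64,-.06,.01,.18,.2).mean(0))
    print('wood',rect(box(P,.35,.68,-.43,-.285,.015,.03)))
    print('steel',rect(box(P,.34,.67,.26,.42,.015,.03)))
    print('bench z',np.nanmedian(box(P,.4,.45,0.03,.06,-.02,.02)[:,2]),np.nanmedian(box(P,.25,.3,0.1,.2,-.02,.02)[:,2]))
E
```

```text
turn [19.9 -0.  -0. ] shift [ -97.5 -562.6 -402. ] | tool z axis [-1.  0.  0.] y [-0. -1.  0.]
top
handle (127, array([688.1, -57.6]), array([43.5, 97.8]), 58.5)
chest (5921, array([671.5,   2.6]), array([186.8, 300.6]), 0.1)
lid (1285, array([690. , -80.5]), array([117.5, 119.9]), 89.9)
knob [ 0.61523179 -0.02744519  0.18611887]
wood (969, array([ 514.2, -355.6]), array([131.9, 332.5]), 86.0)
steel (637, array([504.9, 341.3]), array([330.4, 136.3]), 0.7)
bench z -0.00025745980437966187 -0.0002549049239466514
side
handle (158, array([702. , -61.1]), array([67.9, 18.9]), 1.4)
chest (5184, array([670.9,   7.3]), array([188. , 306.9]), 0.0)
lid (844, array([690., -80.]), array([119.7, 119.5]), 89.7)
knob [ 0.61411018 -0.02115885  0.18531327]
wood (532, array([ 513.6, -353.5]), array([140.5, 327.8]), 87.3)
steel (1225, array([509.4, 346.5]), array([318.1, 137.9]), 0.5)
bench z 0.00011602462662314286 9.82112233608388e-05
```

Emit:
play_rows --pt "10 0 0 -50 0 0 0.3" --pt "9.9 0 0 -48 0 0 0.3" --pt "0 0 0 0 -50 -36 0.3" --pt "0 0 0 0 -50 -36 0.3" --pt "0 0 0 0 -50 -36 0.3"

```text
time: 1.42
tcp_pos: [0.3219, -0.4358, 0.3007]
tcp_rot: [0.707, -0.0, -0.707, 0.0]
contact_force: [0.0, -0.4, 1.0]
gripper_width: 0.0596
```

Emit:
play_rows --pt "0 0 0 0 -50 -36 0.3" --pt "0 0 0 0 -50 -36 0.3" --pt "0 0 0 0 -50 -36 0.3" --pt "0 0 0 0 -50 -36 0.3" --pt "0 0 0 0 -50 -36 0.3"

```text
time: 2.05
tcp_pos: [0.5017, -0.1858, 0.3008]
tcp_rot: [0.707, -0.0, -0.707, 0.0]
contact_force: [0.2, 0.1, -0.5]
gripper_width: 0.0595
```

Emit:
play_rows --pt "0 0 0 0 -50 -36 0.3" --pt "0 0 0 0 -50 -36 0.3" --pt "0 0 0 0 -13 -6 0.3" --pt "0 0 0 0 0 0 0.3" --pt "0 0 0 0 0 0 0.3"

```text
time: 2.68
tcp_pos: [0.5783, -0.0765, 0.3007]
tcp_rot: [-0.707, 0.001, 0.707, 0.0]
contact_force: [0.3, 0.1, 0.5]
gripper_width: 0.0599
```

```bash
python3 - <<'E'
from h import *
s0=st();plan(.615,-.025,.3,0)
a=snap('top');b=snap('side')
def pr(s,X):
    c=s['R']@X+s['t'];return (s['K']@c/c[2])[:2]
i=a['image'][:,:,::-1].copy();j=b['image'][:,:,::-1].copy()
t=np.array(s0['tcp_pos'])+[0,0,-.008]
ua,ub=pr(a,t),pr(b,t);print(ua,ub)
for im,s in((i,a),(j,b)):
    pass
def crop(im,u,k=6,h=50):
    x,y=int(u[0])-h,int(u[1])-h;c=cv2.resize(im[y:y+2*h,x:x+2*h],(400,400),interpolation=cv2.INTER_CUBIC)
    p=((np.array(u)-[x,y])+.5)*4;cv2.drawMarker(c,tuple(int(v) for v in p),(0,0,255),cv2.MARKER_CROSS,16,1);return c
cv2.imwrite('pics/cal.png',np.hstack([crop(i,ua),crop(j,ub)]))
for s in(a,b):
    P=cloud(s);x,y,z=s0['tcp_pos'];f=box(P,x-.04,x+.04,y-.09,y+.09,z-.012,z+.03);print(len(f),f.min(0),f.max(0),rect(f))
E
```

```text
{'time': 2.675, 'tcp_pos': [0.5783, -0.0765, 0.3007], 'tcp_rot': [-0.7071, 0.0011, 0.7071, 0.0004], 'contact_force': [0.2872, 0.1407, 0.5257], 'gripper_width': 0.0599, 'q': [0.4493, 0.2442, -0.4866, 1.3916, 0.1144, 1.5335, -1.6022]}
turn [-0.1  0.  -0.1] shift [  0.7 -51.5 -36.7] | tool z axis [-1.  0.  0.] y [-0. -1.  0.]
[356.04745295 190.53363674] [286.071088   168.62633215]Traceback (most recent call last):
  File "<stdin>", line 16, in <module>
    return umr_minimum(a, axis, None, out, keepdims, initial, where)
ValueError: zero-size array to reduction operation minimum which has no identity
```

View pics/cal.png

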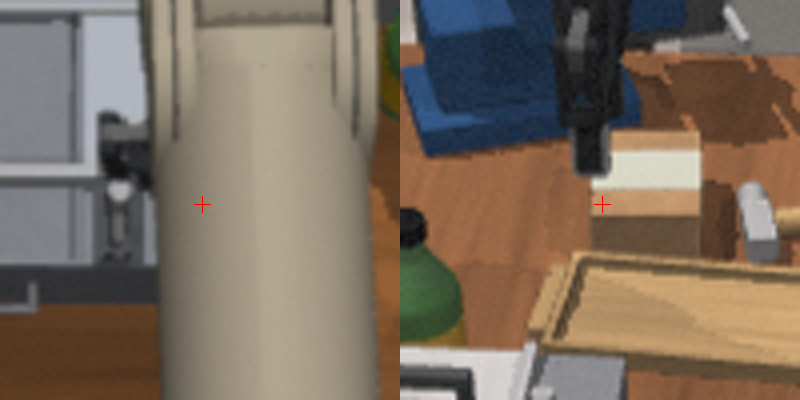

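The arm hides the tool in the top view. In the side view the near fingertip is at about (284,162). I'll measure it by depth.

```bash
python3 - <<'E'
from h import *
s0=manip.read_state();b=snap('side');P=cloud(b);x,y,z=s0['tcp_pos']
f=box(P,x-.04,x+.04,y-.1,y+.1,z-.03,z+.03);print(len(f),f.min(0)-s0['tcp_pos'],f.max(0)-s0['tcp_pos'],np.median(f,0)-s0['tcp_pos'])
for lo in np.arange(-.03,.03,.006):
    g=f[(f[:,2]>z+lo)&(f[:,2]<z+lo+.006)]
    if len(g): print(round(lo,3),len(g),np.round(g.min(0)-s0['tcp_pos'],4),np.round(g.max(0)-s0['tcp_pos'],4))
print(-b['R'].T@b['t'],b['R'])
E
```

```text
Traceback (most recent call last):
ValueError: zero-size array to reduction operation minimum which has no identity
```

```bash
python3 - <<'E'
from h import *
s0=manip.read_state();b=snap('side');P=cloud(b)
print(s0['tcp_pos'],-b['R'].T@b['t'])
for v in range(130,168,4): print(v,[(b['image'][v,u].sum(),np.round(P[v,u],3).tolist()) for u in(280,284)])
X=np.array(s0['tcp_pos'])
for d in([0,.03,-.008],[0,.04,-.008],[0,.03,.0],[0,-.03,-.008],[0,.0,-.008]):
    c=b['R']@(X+d)+b['t'];print(d,(b['K']@c/c[2])[:2],c[2])
E
```

```text
[ 0.57835107 -0.0761165   0.30074942] [0.41540263 0.99526899 0.98934496]
130 [(np.uint64(224), [0.577, -0.01, 0.434]), (np.uint64(135), [0.568, -0.009, 0.435])]
134 [(np.uint64(141), [0.577, -0.007, 0.426]), (np.uint64(98), [0.568, -0.007, 0.426])]
138 [(np.uint64(89), [0.578, -0.011, 0.414]), (np.uint64(97), [0.569, -0.007, 0.416])]
142 [(np.uint64(136), [0.579, -0.011, 0.404]), (np.uint64(81), [0.57, -0.013, 0.403])]
146 [(np.uint64(92), [0.58, -0.017, 0.39]), (np.uint64(73), [0.57, -0.01, 0.394])]
150 [(np.uint64(56), [0.582, -0.026, 0.374]), (np.uint64(79), [0.571, -0.012, 0.383])]
154 [(np.uint64(87), [0.583, -0.029, 0.362]), (np.uint64(91), [0.575, -0.033, 0.36])]
158 [(np.uint64(110), [0.584, -0.031, 0.351]), (np.uint64(105), [0.575, -0.033, 0.349])]
162 [(np.uint64(286), [0.586, -0.04, 0.334]), (np.uint64(432), [0.576, -0.038, 0.336])]
166 [(np.uint64(314), [0.67, -0.542, -0.0]), (np.uint64(356), [0.644, -0.465, 0.05])]
[0, 0.03, -0.008] [284.49812671 175.53995372] 1.2499035612833524
[0, 0.04, -0.008] [283.97874596 177.88280406] 1.2423684874433096
[0, 0.03, 0.0] [284.33623144 172.71359368] 1.244661759591742
[0, -0.03, -0.008] [287.48749573 162.05534885] 1.2951140043236087
[0, 0.0, -0.008] [286.01936324 168.67787904] 1.2725087828034805
```

Emit:
play_rows --pt "0 0 0 0 -26 -18 0.3" --pt "0 0 0 0 -25.5 -18 0.3" --pt "0 0 0 45 0 0 0.3" --pt "0 0 0 41 0 0 0.3" --pt "0 0 0 0 0 0 0.3"

```text
time: 3.5
tcp_pos: [0.6129, -0.0239, 0.2118]
tcp_rot: [-0.705, 0.0, 0.709, 0.0]
contact_force: [-0.1, -0.3, 0.9]
gripper_width: 0.0598
```

```bash
python3 - <<'E'
from h import *
s0=st();a=snap('top');b=snap('side')
def crop(im,x,y,h=50): return cv2.resize(im[y-h:y+h,x-h:x+h],(400,400),interpolation=cv2.INTER_CUBIC)
cv2.imwrite('pics/knob.png',np.hstack([crop(a['image'][:,:,::-1],340,185),crop(b['image'][:,:,::-1],270,205)]))
P=cloud(b);X=np.array(s0['tcp_pos']);
for u in(266,269,272): print(u,[(v,np.round(P[v,u]-X,3).tolist()) for v in range(190,215,3)])
for d in([0,0,-.008],):
    c=b['R']@(X+d)+b['t'];print(d,(b['K']@c/c[2])[:2],c[2])
print(np.round(b['R'],4))
E
```

```text
{'time': 3.5, 'tcp_pos': [0.6129, -0.0239, 0.2118], 'tcp_rot': [-0.7052, 0.0002, 0.709, 0.0001], 'contact_force': [-0.1493, -0.3189, 0.8937], 'gripper_width': 0.0598, 'q': [0.3609, 0.3507, -0.51, 1.4529, 0.171, 1.3877, -1.7263]}
266 [(190, [-0.004, 0.06, 0.095]), (193, [-0.003, 0.061, 0.088]), (196, [0.001, 0.045, 0.067]), (199, [0.002, 0.044, 0.058]), (202, [0.002, 0.043, 0.049]), (205, [0.071, -0.287, -0.209]), (208, [0.032, -0.094, -0.074]), (211, [0.03, -0.083, -0.075]), (214, [0.028, -0.068, -0.074])]
269 [(190, [-0.011, 0.063, 0.097]), (193, [nan, nan, nan]), (196, [-0.006, 0.042, 0.066]), (199, [-0.006, 0.045, 0.06]), (202, [-0.006, 0.047, 0.052]), (205, [-0.003, 0.037, 0.036]), (208, [0.026, -0.103, -0.08]), (211, [0.026, -0.103, -0.09]), (214, [0.024, -0.086, -0.088])]
272 [(190, [0.059, -0.346, -0.193]), (193, [0.057, -0.33, -0.193]), (196, [0.055, -0.318, -0.196]), (199, [0.053, -0.301, -0.195]), (202, [-0.009, 0.029, 0.039]), (205, [0.05, -0.277, -0.201]), (208, [0.018, -0.108, -0.083]), (211, [0.016, -0.095, -0.084]), (214, [0.016, -0.087, -0.088])]
[0, 0, -0.008] [271.21209727 210.25881474] 1.2932652806244875
[[-0.9976 -0.0699 -0.0017]
 [-0.0445  0.6537 -0.7554]
 [ 0.0539 -0.7535 -0.6552]]
```

View pics/knob.png

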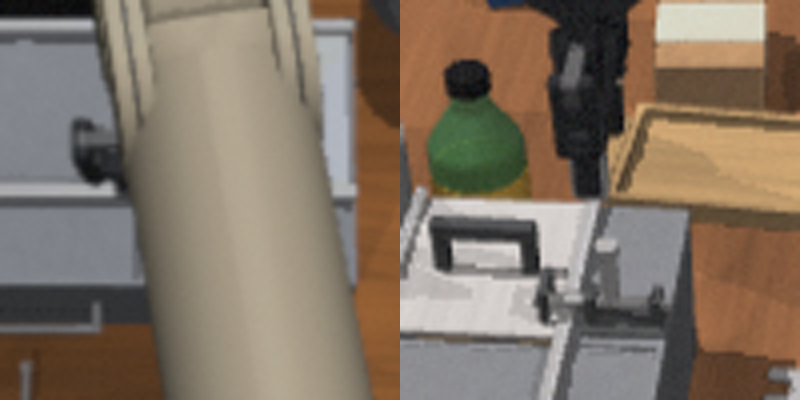

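The side crop shows the knob at about (271,215) and the near fingertip at about (268,204). The tip stands higher than the nominal TCP. I'll shut the jaws here to see how far they swing.

Emit:
play_rows --pt "0 0 0 0 0 0 1" --pt "0 0 0 0 0 0 1" --pt "0 0 0 0 0 0 1" --pt "0 0 0 0 0 0 1" --pt "0 0 0 0 0 0 1"

```text
time: 4.22
tcp_pos: [0.6148, -0.0229, 0.2145]
tcp_rot: [0.707, 0.0, -0.707, 0.0]
contact_force: [-0.5, 0.2, 0.3]
gripper_width: 0.0003
```

```bash
python3 - <<'E'
from h import *
s0=st();b=snap('side');a=snap('top')
def crop(im,x,y,h=50): return cv2.resize(im[y-h:y+h,x-h:x+h],(400,400),interpolation=cv2.INTER_CUBIC)
i=b['image'][:,:,::-1].copy()
X=np.array(s0['tcp_pos']);c=b['R']@(X+[0,0,-.008])+b['t'];u=b['K']@c/c[2];print(u)
i[int(round(u[1])),int(round(u[0]))]=(0,0,255)
cv2.imwrite('pics/knob2.png',crop(i,270,205))
P=cloud(b)
for u in(266,268,270,272): print(u,[(v,np.round(P[v,u]-X,3).tolist()) for v in range(187,217,3)])
E
```

```text
{'time': 4.225, 'tcp_pos': [0.6148, -0.0229, 0.2145], 'tcp_rot': [0.7071, 0.0002, -0.7071, 0.0002], 'contact_force': [-0.49, 0.2235, 0.2958], 'gripper_width': 0.0003, 'q': [0.3601, 0.3491, -0.5109, 1.4494, 0.171, 1.3874, -1.7265]}
[270.3483936  209.59421743   1.        ]
266 [(187, [-0.001, 0.033, 0.083]), (190, [0.003, 0.018, 0.063]), (193, [0.004, 0.017, 0.054]), (196, [0.005, 0.016, 0.045]), (199, [0.007, 0.006, 0.028]), (202, [0.071, -0.304, -0.212]), (205, [0.07, -0.292, -0.215]), (208, [0.031, -0.1, -0.08]), (211, [0.029, -0.087, -0.08]), (214, [0.028, -0.076, -0.082])]
268 [(187, [-0.008, 0.045, 0.091]), (190, [0.0, 0.009, 0.057]), (193, [0.001, 0.009, 0.048]), (196, [0.0, 0.014, 0.043]), (199, [0.001, 0.012, 0.033]), (202, [0.063, -0.296, -0.206]), (205, [0.028, -0.113, -0.08]), (208, [0.026, -0.1, -0.08]), (211, [0.024, -0.086, -0.079]), (214, [0.024, -0.084, -0.088])]
270 [(187, [-0.012, 0.045, 0.091]), (190, [-0.006, 0.014, 0.061]), (193, [-0.005, 0.012, 0.051]), (196, [-0.004, 0.013, 0.043]), (199, [-0.003, 0.008, 0.03]), (202, [0.057, -0.295, -0.205]), (205, [0.024, -0.123, -0.087]), (208, [0.022, -0.11, -0.087]), (211, [0.021, -0.1, -0.09]), (214, [0.019, -0.086, -0.089])]
272 [(187, [-0.014, 0.031, 0.081]), (190, [-0.01, 0.01, 0.058]), (193, [-0.009, 0.008, 0.048]), (196, [-0.009, 0.01, 0.041]), (199, [-0.008, 0.009, 0.031]), (202, [0.048, -0.283, -0.195]), (205, [0.047, -0.272, -0.199]), (208, [0.017, -0.112, -0.088]), (211, [0.016, -0.103, -0.091]), (214, [0.014, -0.088, -0.09])]
```

View pics/knob2.png

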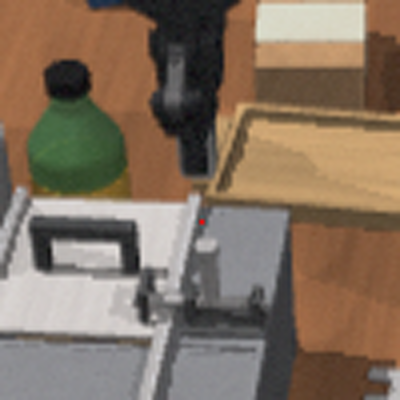

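Shut, the tip shows at about (269,200) where nominal is (270,210). By camera it stands about 30 mm above the nominal height. To test this I'll open, descend to nominal grasp height (safe on either reading), close and read the width.

Emit:
play_rows --pt "0 0 0 0 0 0 0.5" --pt "0 0 0 0 0 0 0.5" --pt "0 0 0 25 0 0 0.5" --pt "0 0 0 27 0 0 0.5" --pt "0 0 0 0 0 0 0.5"

```text
time: 4.95
tcp_pos: [0.6135, -0.0231, 0.1607]
tcp_rot: [-0.706, -0.0, 0.708, -0.0]
contact_force: [0.2, -0.8, 0.4]
gripper_width: 0.0431
```

Emit:
play_rows --pt "0 0 0 0 0 0 0.5" --pt "0 0 0 0 0 0 1" --pt "0 0 0 0 0 0 1" --pt "0 0 0 0 0 0 1" --pt "0 0 0 0 0 0 1" --force 40

```text
time: 5.58
tcp_pos: [0.6148, -0.0229, 0.1626]
tcp_rot: [0.707, 0.0, -0.707, 0.0]
contact_force: [-1.1, 0.4, 0.5]
gripper_width: -0.0004
```

The jaws closed on nothing, so the z offset seems real. Check in the picture.

```bash
python3 - <<'E'
from h import *
s0=st();b=snap('side')
def crop(im,x,y,h=30): return cv2.resize(im[y-h:y+h,x-h:x+h],(480,480),interpolation=cv2.INTER_CUBIC)
cv2.imwrite('pics/knob3.png',crop(b['image'][:,:,::-1],270,212))
P=cloud(b);X=np.array(s0['tcp_pos'])
for u in(266,268,270,272,274): print(u,[(v,np.round(P[v,u]-X,3).tolist()) for v in range(208,228,2)])
E
```

```text
{'time': 5.575, 'tcp_pos': [0.6148, -0.0229, 0.1626], 'tcp_rot': [0.7072, 0.0001, -0.7071, 0.0002], 'contact_force': [-1.1265, 0.3583, 0.5435], 'gripper_width': -0.0004, 'q': [0.3593, 0.3797, -0.5064, 1.5213, 0.1884, 1.2892, -1.7396]}
266 [(208, [0.009, 0.005, 0.052]), (210, [0.009, 0.01, 0.05]), (212, [0.01, 0.009, 0.043]), (214, [0.01, 0.009, 0.036]), (216, [0.025, -0.06, -0.024]), (218, [0.024, -0.056, -0.028]), (220, [0.024, -0.05, -0.03]), (222, [0.024, -0.048, -0.034]), (224, [0.023, -0.044, -0.038]), (226, [0.023, -0.041, -0.042])]
268 [(208, [0.003, 0.012, 0.058]), (210, [0.002, 0.018, 0.056]), (212, [0.003, 0.015, 0.047]), (214, [0.004, 0.016, 0.042]), (216, [0.005, 0.009, 0.031]), (218, [0.022, -0.071, -0.039]), (220, [0.021, -0.065, -0.041]), (222, [0.018, -0.046, -0.033]), (224, [0.018, -0.044, -0.038]), (226, [0.012, -0.011, -0.017])]
270 [(208, [-0.002, 0.011, 0.058]), (210, [-0.002, 0.015, 0.054]), (212, [-0.002, 0.016, 0.048]), (214, [-0.001, 0.016, 0.043]), (216, [0.001, 0.007, 0.029]), (218, [0.001, 0.006, 0.022]), (220, [0.002, 0.007, 0.017]), (222, [0.003, 0.003, 0.007]), (224, [0.004, 0.002, -0.001]), (226, [0.003, 0.006, -0.004])]
272 [(208, [-0.007, 0.013, 0.059]), (210, [-0.007, 0.013, 0.053]), (212, [-0.007, 0.017, 0.05]), (214, [-0.005, 0.011, 0.039]), (216, [-0.005, 0.011, 0.033]), (218, [-0.004, 0.008, 0.024]), (220, [-0.003, 0.003, 0.014]), (222, [-0.002, 0.003, 0.007]), (224, [-0.002, 0.004, 0.002]), (226, [-0.002, 0.006, -0.003])]
274 [(208, [-0.011, 0.007, 0.054]), (210, [-0.011, 0.009, 0.05]), (212, [-0.01, 0.007, 0.042]), (214, [-0.009, 0.004, 0.034]), (216, [-0.009, 0.006, 0.029]), (218, [-0.008, 0.002, 0.02]), (220, [0.004, -0.061, -0.037]), (222, [0.003, -0.051, -0.036]), (224, [-0.006, -0.002, -0.003]), (226, [-0.006, 0.001, -0.007])]
```

View pics/knob3.png

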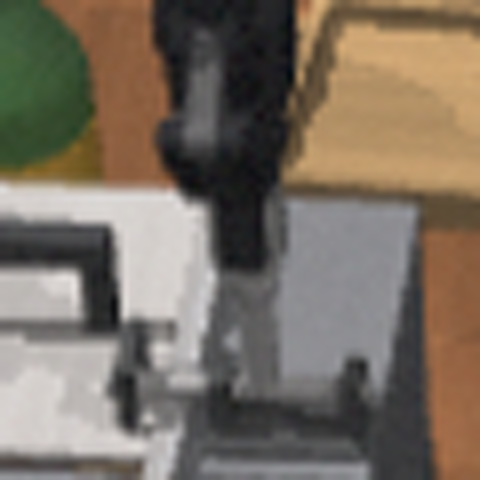

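The fingertip is at about (270,216), directly over the knob top. The tool's true tip is therefore about 30 mm above the reported TCP when shut, roughly 38 mm off nominal. x and y agree. I'll correct for it: open, go 37 mm lower and grip.

Emit:
play_rows --pt "0 0 0 -5 0 0 0.5" --pt "0 0 0 0 0 0 0.5" --pt "0 0 0 0 0 0 0.5" --pt "0 0 0 20 0 0 0.5" --pt "0 0 0 22 0 0 0.5"

```text
time: 6.25
tcp_pos: [0.6144, -0.023, 0.1238]
tcp_rot: [-0.707, -0.0, 0.707, -0.0]
contact_force: [-0.5, -0.1, -0.1]
gripper_width: 0.0425
```

Emit:
play_rows --pt "0 0 0 0 0 0 0.5" --pt "0 0 0 0 0 0 1" --pt "0 0 0 0 0 0 1" --pt "0 0 0 0 0 0 1" --pt "0 0 0 0 0 0 1" --force 40

```text
time: 6.88
tcp_pos: [0.6152, -0.0252, 0.1263]
tcp_rot: [0.708, -0.001, -0.707, 0.0]
contact_force: [-0.4, -5.3, 0.8]
gripper_width: 0.0102
```

Emit:
play_rows --pt "0 0 0 0 0 10 1" --pt "0 0 0 0 0 10 1" --pt "0 0 0 0 0 8 1" --pt "0 0 0 0 0 6 1" --pt "0 0 0 0 0 0 1"

```text
time: 7.5
tcp_pos: [0.5837, -0.0252, 0.1264]
tcp_rot: [0.71, -0.001, -0.705, 0.0]
contact_force: [15.8, -5.9, -10.4]
gripper_width: 0.0102
```

Emit:
play_rows --pt "0 0 0 0 0 0 0.4" --pt "0 0 0 0 0 0 0.4" --pt "0 0 0 -40 0 0 0.4" --pt "0 0 0 -40 0 0 0.4" --pt "0 0 0 0 0 0 0.4"

```text
time: 8.12
tcp_pos: [0.5825, -0.0223, 0.2092]
tcp_rot: [0.709, 0.0, -0.705, 0.0]
contact_force: [-0.6, 0.5, -0.8]
gripper_width: 0.051
```

```bash
python3 - <<'E'
from h import *
st();plan(.695,-.065,.195,0)
for c in('top','side'):
    P=cloud(snap(c));print(c)
    print('knob',rect(box(P,.55,.63,-.06,.01,.176,.2)),box(P,.55,.63,-.06,.01,.176,.19).mean(0))
    for z0 in(.159,):
        h=box(P,.66,.75,-.09,-.045,z0,.176);print('handle',rect(h),h.mean(0))
E
```

```text
{'time': 8.125, 'tcp_pos': [0.5825, -0.0223, 0.2092], 'tcp_rot': [0.7092, 0.0003, -0.705, 0.0005], 'contact_force': [-0.6285, 0.4676, -0.7668], 'gripper_width': 0.051, 'q': [0.3938, 0.2748, -0.5229, 1.5507, 0.1404, 1.3477, -1.7129]}
turn [ 0.1 -0.3 -0. ] shift [  14.2   42.7 -112.5] | tool z axis [-1.  0.  0.] y [-0. -1.  0.]
top
knob (0, array([0., 0.]), array([0., 0.]), 0.0) [nan nan nan]
handle (0, array([0., 0.]), array([0., 0.]), 0.0) [nan nan nan]
side
knob (33, array([583.7, -21.2]), array([14.1, 16.6]), 33.0) [ 0.58293988 -0.02058324  0.18494058]
handle (150, array([701.9, -61.5]), array([69.6, 18.6]), 0.4) [ 0.70197918 -0.05962313  0.1668882 ]<stdin>:5: RuntimeWarning: Mean of empty slice.
  ret = um.true_divide(
<stdin>:7: RuntimeWarning: Mean of empty slice.
```

Emit:
play_rows --pt "0 -0.3 0 0 15 -40 0.45" --pt "0 0 0 0 15 -40 0.45" --pt "0 0 0 0 13.5 -39.5 0.45" --pt "0 0 0 30 0 0 0.45" --pt "0 0 0 30 0 0 0.45"

```text
time: 8.85
tcp_pos: [0.6996, -0.0661, 0.1423]
tcp_rot: [-0.704, -0.0, 0.71, -0.0]
contact_force: [-0.0, -0.2, -0.6]
gripper_width: 0.047
```

Emit:
play_rows --pt "0 0 0 20 0 0 0.45" --pt "0 0 0 12 0 0 0.45" --pt "0 0 0 0 0 0 1" --pt "0 0 0 0 0 0 1" --pt "0 0 0 0 0 0 1"

```text
time: 9.48
tcp_pos: [0.7004, -0.0652, 0.1144]
tcp_rot: [-0.706, -0.001, 0.708, -0.0]
contact_force: [0.1, 4.8, 1.0]
gripper_width: 0.0112
```

```bash
python3 -c "
from h import *
st()"
```

```text
{'time': 9.475, 'tcp_pos': [0.7004, -0.0652, 0.1144], 'tcp_rot': [-0.7059, -0.0008, 0.7083, -0.0002], 'contact_force': [0.099, 4.8366, 1.0188], 'gripper_width': 0.0112, 'q': [0.3337, 0.6036, -0.4625, 1.3074, 0.2653, 1.2945, -1.7]}
```

Emit:
play_rows --pt "0 0 0 0 -28 0 1" --pt "0 0 0 0 -30 0 1" --pt "0 0 0 0 -30 0 1" --pt "0 0 0 0 -26 0 1" --pt "0 0 0 0 -14 0 1"

```text
time: 10.1
tcp_pos: [0.7002, 0.062, 0.1144]
tcp_rot: [-0.706, 0.0, 0.708, -0.001]
contact_force: [-2.5, -2.8, 5.5]
gripper_width: 0.0113
```

Emit:
play_rows --pt "0 0 0 0 -5 0 1" --pt "0 0 0 0 0 0 1" --pt "0 0 0 0 0 0 0.5" --pt "0 0 0 0 0 0 0.5" --pt "0 0 0 -60 0 0 0.5"

```text
time: 10.72
tcp_pos: [0.6974, 0.0658, 0.1683]
tcp_rot: [-0.702, 0.0, 0.712, -0.001]
contact_force: [2.3, -1.1, 1.0]
gripper_width: 0.0428
```

Emit:
play_rows --pt "0 0 0 -60 0 0 0.5" --pt "0 0 0 0 30 55 0.5" --pt "0 0 0 0 30 55 0.5" --pt "0 0 0 0 50 10 0.5" --pt "0 0 0 0 50 0 0.5"

```text
time: 11.35
tcp_pos: [0.5798, -0.0946, 0.2344]
tcp_rot: [-0.706, -0.0, 0.709, -0.001]
contact_force: [1.1, 0.5, 0.5]
gripper_width: 0.0428
```

```bash
python3 - <<'E'
from h import *
st()
a=snap('top','open_top');b=snap('side')
for n in('gauge_handle','lid_handle','rack_slot'):
  for c,s in(('top',a),('side',b)):
    P=cloud(s)
    for d in manip.spot_in(n,c)[:2]: u,v=d['centre'];print(n,c,round(d['p'],2),d['centre'],np.round(P[int(v),int(u)],3))
cr=lambda i,x,y,h:cv2.resize(i[y-h:y+h,x-h:x+h],(400,400),interpolation=cv2.INTER_CUBIC)
cv2.imwrite('pics/open.png',np.hstack([cr(a['image'][:,:,::-1],345,175,50),cr(b['image'][:,:,::-1],250,230,60)]))
E
```

```text
{'time': 11.35, 'tcp_pos': [0.5798, -0.0946, 0.2344], 'tcp_rot': [-0.7056, -0.0, 0.7086, -0.0007], 'contact_force': [1.137, 0.4633, 0.5373], 'gripper_width': 0.0428, 'q': [0.4741, 0.2748, -0.4776, 1.4923, 0.1277, 1.4094, -1.5789]}
gauge_handle top 0.41 [349.8, 167.3] [ 0.693 -0.067  0.12 ]
gauge_handle top 0.25 [444.0, 239.2] [ 0.511 -0.352  0.001]
gauge_handle side 0.57 [240.9, 228.1] [ 0.706 -0.054  0.117]
lid_handle top 0.82 [305.0, 160.1] [0.709 0.056 0.13 ]
lid_handle side 0.75 [234.2, 253.7] [nan nan nan]
lid_handle side 0.56 [282.2, 228.8] [ 0.588 -0.02   0.151]
rack_slot top 0.9 [308.1, 177.9] [0.659 0.047 0.133]
rack_slot side 0.92 [247.7, 262.8] [0.652 0.119 0.159]
```

View pics/open.png

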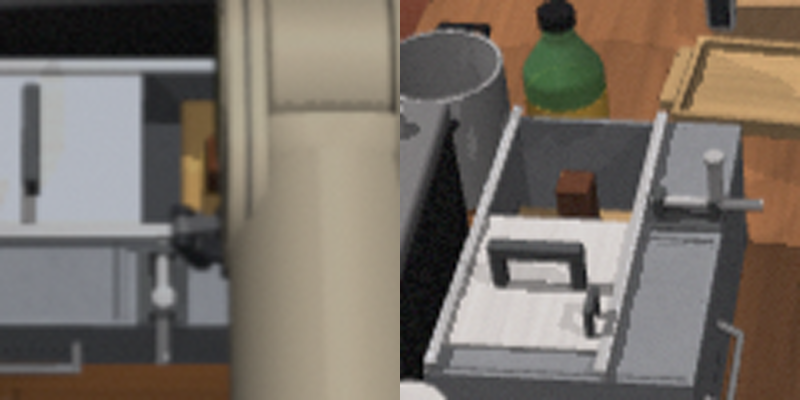

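The lid is fully open and the gauge's brown handle shows in the side crop at (575,190). I'll move the arm aside for a clear top measurement.

Emit:
play_rows --pt "0 0 0 0 50 25 0.5" --pt "0 0 0 0 50 25 0.5" --pt "0 0 0 0 50 30 0.5" --pt "0 0 0 0 50 30 0.5" --pt "0 0 0 0 0 0 0.5"

```text
time: 12.38
tcp_pos: [0.4683, -0.2974, 0.2342]
tcp_rot: [-0.705, 0.003, 0.709, 0.002]
contact_force: [0.8, 0.9, -0.1]
gripper_width: 0.0428
```

```bash
python3 - <<'E'
from h import *
st()
for c in('top','side'):
    P=cloud(snap(c)); g=box(P,.65,.77,-.14,-.03,.112,.124)
    print(c,'gauge top',rect(g),np.median(g,0));
    k=box(P,.57,.6,-.06,.01,.176,.19);print('knob',rect(k),k.mean(0))
    h=box(P,.66,.75,.03,.1,.16,.176);print('handle',rect(h),h.mean(0))
    for n,x,y in(('c1',.436,.206),('c3',.384,-.193)):
        m=box(P,x-.05,x+.05,y-.05,y+.05,.053,.065);print(n,rect(m),m.mean(0))
    w=box(P,.35,.68,-.43,-.285,.015,.03);print('wood',rect(w)); w=box(P,.34,.67,.26,.42,.015,.03);print('steel',rect(w))
E
```

```text
{'time': 12.375, 'tcp_pos': [0.4683, -0.2974, 0.2342], 'tcp_rot': [-0.7049, 0.0027, 0.7093, 0.0016], 'contact_force': [0.8015, 0.8598, -0.1246], 'gripper_width': 0.0428, 'q': [0.7776, 0.1856, -0.3389, 1.5837, 0.0665, 1.388, -1.1454]}
top gauge top (116, array([727.5, -83.3]), array([ 76.7, 104.3]), 1.0) [ 0.70669901 -0.07255538  0.11846372]
knob (27, array([585.3, -28.1]), array([13.3, 14.4]), 89.3) [ 0.58501784 -0.02749451  0.18594628]
handle (117, array([703.3,  63. ]), array([67.8, 11.4]), 0.7) [0.70096949 0.06257071 0.16924963]
c1 (213, array([436.7, 203.7]), array([63.5, 52.1]), 13.6) [0.43625185 0.20383841 0.05735509]
c3 (233, array([ 384.7, -194.2]), array([55.9, 63.6]), 74.9) [ 0.38444944 -0.1959988   0.05818005]
wood (379, array([ 545. , -302.6]), array([ 91. , 316.1]), 68.3)
steel (609, array([507.4, 341.1]), array([323.3, 136.8]), 0.7)
side gauge top (228, array([708.1, -85.6]), array([108.8, 112.2]), 89.6) [ 0.70680442 -0.10430602  0.11821862]
knob (33, array([583.1, -21.9]), array([12.7, 16.6]), 7.4) [ 0.58273985 -0.02077391  0.18489814]
handle (166, array([702. ,  68.5]), array([69.1, 17. ]), 0.8) [0.70083292 0.07002227 0.16751636]
c1 (317, array([434.4, 210.1]), array([63.1, 58.8]), 13.5) [0.43388484 0.21093744 0.05707853]
c3 (186, array([ 383.7, -188.5]), array([55.9, 63.6]), 72.2) [ 0.38288964 -0.18774404  0.05711826]
wood (518, array([ 513.5, -349.8]), array([140.3, 328.3]), 86.2)
steel (1243, array([510.7, 346.3]), array([319.9, 139.2]), 1.2)
```

Gauge top centre is at about (0.707, -0.073), and the knob is drawn 31 mm. Before taking the gauge I'll pinch each caliper lightly in place. The jaws will then centre it and give its y and yaw exactly. Caliper 3 first, as it is nearest.

```bash
python3 - <<'E'
from h import *
plan(.384,-.193,.1,-17)
E
```

```text
turn [17.1  0.3 -0. ] shift [134.4 -69.7 112.6] | tool z axis [-0.956  0.292  0.   ] y [-0.292 -0.956  0.   ]
```

Emit:
play_rows --pt "8.6 0.3 0 0 0 0 0" --pt "8.5 0 0 0 0 0 0" --pt "0 0 0 20 -35 50 0" --pt "0 0 0 30 -35 50 0" --pt "0 0 0 40 0 12.5 0"

```text
time: 13.1
tcp_pos: [0.3883, -0.1947, 0.1474]
tcp_rot: [0.7, -0.103, -0.699, -0.102]
contact_force: [-0.3, -1.0, -0.4]
gripper_width: 0.0856
```

Emit:
play_rows --pt "0 0 0 44 0 0 0" --pt "0 0 0 20 0 0 0" --pt "0 0 0 0 0 0 0"

```text
time: 13.48
tcp_pos: [0.3878, -0.1965, 0.0822]
tcp_rot: [-0.699, 0.103, 0.7, 0.104]
contact_force: [0.1, -0.2, 0.0]
gripper_width: 0.0858
```

```bash
python3 - <<'E'
from h import *
st();plan(.384,-.193,-.02,-17)
b=snap('side');cr=lambda i,x,y,h:cv2.resize(i[y-h:y+h,x-h:x+h],(400,400),interpolation=cv2.INTER_CUBIC)
cv2.imwrite('pics/c3a.png',cr(b['image'][:,:,::-1],362,215,45))
E
```

```text
{'time': 13.475, 'tcp_pos': [0.3878, -0.1965, 0.0822], 'tcp_rot': [-0.6987, 0.1035, 0.7002, 0.1041], 'contact_force': [0.0898, -0.2183, 0.0339], 'gripper_width': 0.0858, 'q': [0.7358, 0.0493, -0.3767, 2.0644, 0.0207, 1.0338, -1.5165]}
turn [0.1 0.1 0. ] shift [102.2  -2.3   4.6] | tool z axis [-0.956  0.292  0.   ] y [-0.292 -0.956  0.   ]
```

View pics/c3a.png

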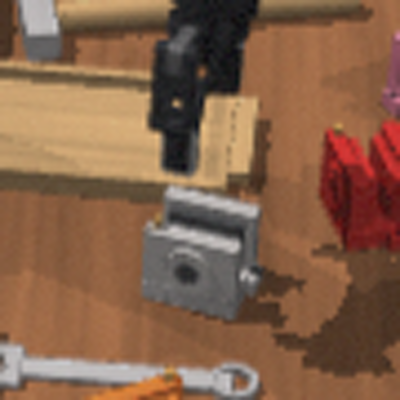

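The gripper is above caliper 3 at crop (200,245). Descend and pinch.

Emit:
play_rows --pt "0 0 0 35 -2.3 4.6 0" --pt "0 0 0 35 0 0 0" --pt "0 0 0 20 0 0 0" --pt "0 0 0 10 0 0 0" --pt "0 0 0 0 0 0 0"

```text
time: 14.15
tcp_pos: [0.3848, -0.195, -0.0163]
tcp_rot: [0.7, -0.105, -0.699, -0.105]
contact_force: [0.2, -0.9, 1.1]
gripper_width: 0.0854
```

Emit:
play_rows --pt "0 0 0 0 0 0 0.5" --pt "0 0 0 0 0 0 0.5" --pt "0 0 0 0 0 0 0.5" --pt "0 0 0 0 0 0 0.5" --pt "0 0 0 0 0 0 0.5" --force 20

```text
time: 14.78
tcp_pos: [0.3851, -0.1953, -0.0157]
tcp_rot: [0.7, -0.105, -0.699, -0.105]
contact_force: [-0.7, 3.0, 7.5]
gripper_width: 0.0597
```

```bash
python3 - <<'E'
from h import *
s=st();m=R.from_quat(s['tcp_rot']).as_matrix();print(np.degrees(np.arctan2(m[0,1],-m[1,1])))
b=snap('side');cr=lambda i,x,y,h:cv2.resize(i[y-h:y+h,x-h:x+h],(400,400),interpolation=cv2.INTER_CUBIC)
cv2.imwrite('pics/c3b.png',cr(b['image'][:,:,::-1],362,215,45))
E
```

```text
{'time': 14.775, 'tcp_pos': [0.3851, -0.1953, -0.0157], 'tcp_rot': [0.6999, -0.1053, -0.6987, -0.1046], 'contact_force': [-0.6762, 3.0437, 7.4686], 'gripper_width': 0.0597, 'q': [0.7144, 0.2009, -0.3716, 2.1524, 0.1018, 0.8024, -1.5898]}
-17.06787074042559
```

View pics/c3b.png

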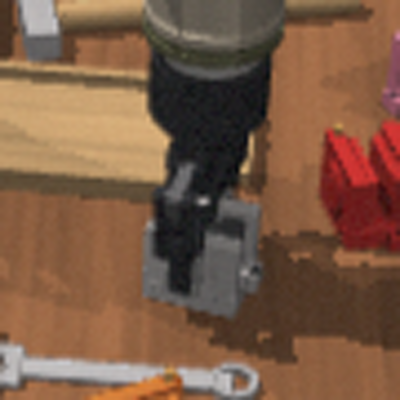

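The pinch worked: 59.7 mm across the bosses, with caliper 3 centred at TCP (0.3851, -0.1953), yaw -17.1°. Now release and do caliper 1.

Emit:
play_rows --pt "0 0 0 0 0 0 0" --pt "0 0 0 0 0 0 0" --pt "0 0 0 0 0 0 0" --pt "0 0 0 -50 0 0 0" --pt "0 0 0 -55 0 0 0"

```text
time: 15.45
tcp_pos: [0.3834, -0.1946, 0.089]
tcp_rot: [-0.699, 0.105, 0.7, 0.105]
contact_force: [0.6, -0.8, -0.6]
gripper_width: 0.0854
```

Emit:
play_rows --pt "-10 0 0 -25 0 0 0" --pt "-10 0 0 0 0 0 0" --pt "-10.4 0 0 0 0 0 0" --pt "0 0 0 0 0 0 0"

```text
time: 15.95
tcp_pos: [0.3841, -0.1951, 0.1132]
tcp_rot: [-0.702, -0.082, 0.702, -0.082]
contact_force: [-0.5, 0.6, 0.3]
gripper_width: 0.0855
```

```bash
python3 - <<'E'
from h import *
s=st();plan(.4355,.2058,.115,13.3)
E
```

```text
{'time': 15.95, 'tcp_pos': [0.3841, -0.1951, 0.1132], 'tcp_rot': [-0.7023, -0.0815, 0.7024, -0.0818], 'contact_force': [-0.5412, 0.5819, 0.2699], 'gripper_width': 0.0855, 'q': [0.753, -0.0009, -0.3857, 2.041, 0.0002, 1.1012, -0.9721]}
turn [-0.  0. -0.] shift [  -1.8 -378.3 -142.3] | tool z axis [-0.973 -0.23   0.   ] y [ 0.23  -0.973  0.   ]
```

Emit:
play_rows --pt "0 0 0 -6 -54 -20.3 0" --pt "0 0 0 0 -54 -20.3 0" --pt "0 0 0 0 -54 -20.3 0" --pt "0 0 0 0 -54 -20.3 0" --pt "0 0 0 0 -54 -20.3 0"

```text
time: 16.58
tcp_pos: [0.4207, 0.0928, 0.1193]
tcp_rot: [0.703, 0.08, -0.702, 0.08]
contact_force: [1.5, -0.8, -0.2]
gripper_width: 0.0853
```

Emit:
play_rows --pt "0 0 0 0 -54 -20.3 0" --pt "0 0 0 0 -54.3 -20.5 0" --pt "0 0 0 0 0 0 0"

```text
time: 16.95
tcp_pos: [0.4346, 0.2107, 0.1191]
tcp_rot: [-0.702, -0.084, 0.702, -0.082]
contact_force: [-0.8, -1.1, -0.2]
gripper_width: 0.0852
```

```bash
python3 - <<'E'
from h import *
s=st();plan(.4355,.2058,-.016,13.3)
P=cloud(snap('side'));m=box(P,.38,.49,.15,.26,.045,.062);print(rect(m),m.mean(0))
E
```

```text
{'time': 16.95, 'tcp_pos': [0.4346, 0.2107, 0.1191], 'tcp_rot': [-0.7021, -0.0835, 0.7024, -0.0817], 'contact_force': [-0.7817, -1.0838, -0.197], 'gripper_width': 0.0852, 'q': [0.2628, 0.1725, -0.8629, 1.8961, 0.1415, 1.1357, -1.9892]}
turn [0.1 0.  0.2] shift [135.1   5.    0.2] | tool z axis [-0.973 -0.23   0.   ] y [ 0.23  -0.973  0.   ]
(510, array([433.7, 212.6]), array([63.9, 59.7]), 12.8) [0.43409235 0.21205887 0.05426794]
```

Emit:
play_rows --pt "0 0 0 45 2 0 0" --pt "0 0 0 45 0 0 0" --pt "0 0 0 30 0 0 0" --pt "0 0 0 15 0 0 0" --pt "0 0 0 0 0 0 0"

```text
time: 17.62
tcp_pos: [0.4356, 0.203, -0.0163]
tcp_rot: [-0.702, -0.081, 0.703, -0.082]
contact_force: [-0.4, 0.2, 0.8]
gripper_width: 0.0851
```

Emit:
play_rows --pt "0 0 0 0 0 0 0.5" --pt "0 0 0 0 0 0 0.5" --pt "0 0 0 0 0 0 0.5" --pt "0 0 0 0 0 0 0.5" --pt "0 0 0 0 0 0 0.5" --force 20

```text
time: 18.25
tcp_pos: [0.4369, 0.2047, -0.0145]
tcp_rot: [0.703, 0.082, -0.701, 0.082]
contact_force: [-1.2, 2.0, 8.3]
gripper_width: 0.0594
```

```bash
python3 - <<'E'
from h import *
s=st();m=R.from_quat(s['tcp_rot']).as_matrix();print(np.degrees(np.arctan2(m[0,1],-m[1,1])))
E
```

```text
{'time': 18.25, 'tcp_pos': [0.4369, 0.2047, -0.0145], 'tcp_rot': [0.7032, 0.0821, -0.7014, 0.0819], 'contact_force': [-1.1832, 2.0339, 8.3102], 'gripper_width': 0.0594, 'q': [0.1676, 0.3813, -0.7845, 2.0122, 0.3489, 0.8811, -2.1449]}
13.316396506403589
```

Emit:
play_rows --pt "0 0 0 0 0 0 0" --pt "0 0 0 0 0 0 0" --pt "0 0 0 0 0 0 0" --pt "0 0 0 -60 0 0 0" --pt "0 0 0 -60 0 0 0.4"

```text
time: 18.88
tcp_pos: [0.4352, 0.2038, 0.1051]
tcp_rot: [-0.702, -0.082, 0.703, -0.082]
contact_force: [1.4, 0.1, 0.5]
gripper_width: 0.0697
```

Emit:
play_rows --pt "6.7 0 0 -60 0 0 0.4" --pt "6.6 0 0 -30 0 0 0.4" --pt "0 0 0 0 0 0 0.4"

```text
time: 19.25
tcp_pos: [0.4371, 0.2044, 0.1962]
tcp_rot: [0.709, -0.0, -0.706, -0.0]
contact_force: [0.6, -1.2, -0.6]
gripper_width: 0.0511
```

```bash
python3 - <<'E'
from h import *
s=st()
a=snap('top');P=cloud(a)
for X in((.68,.74,-.105,-.04),):
    g=box(P,*X,.108,.126);print(rect(g),g.mean(0),np.median(g,0))
k=box(P,.68,.74,-.14,-.03,.05,.075);print('bar',len(k),rect(k))
for n,x,y in(('c1',.436,.206),('c3',.384,-.193)):
    m=box(P,x-.05,x+.05,y-.05,y+.05,.053,.065);print(n,rect(m),m.mean(0))
c=lambda u,v,h:cv2.resize(a['image'][v-h:v+h,u-h:u+h,::-1],(400,400),interpolation=cv2.INTER_CUBIC)
cv2.imwrite('pics/g.png',np.hstack([c(350,165,25),c(256,262,20)]))
plan(.7065,-.072,.23,0)
E
```

```text
{'time': 19.25, 'tcp_pos': [0.4371, 0.2044, 0.1962], 'tcp_rot': [0.7086, -0.0002, -0.7056, -0.0002], 'contact_force': [0.5965, -1.2136, -0.5726], 'gripper_width': 0.0511, 'q': [0.3048, 0.0804, -0.864, 1.7998, 0.066, 1.2864, -2.1473]}
(99, array([703.4, -72.5]), array([27.4, 28.1]), 0.6) [ 0.70232195 -0.07190553  0.11893331] [ 0.70182608 -0.07233107  0.11912559]
bar 275 (275, array([710.1, -72.3]), array([59.7, 58.6]), 0.0)
c1 (0, array([0., 0.]), array([0., 0.]), 0.0) [nan nan nan]
c3 (226, array([ 385.1, -196.1]), array([58.1, 63.4]), 73.5) [ 0.38479847 -0.19755353  0.05765618]
turn [ 0.1 -0.1 -0. ] shift [ -35.6  275.9 -270.3] | tool z axis [-1.  0.  0.] y [-0. -1.  0.]<stdin>:8: RuntimeWarning: Mean of empty slice.
  ret = um.true_divide(
```

View pics/g.png

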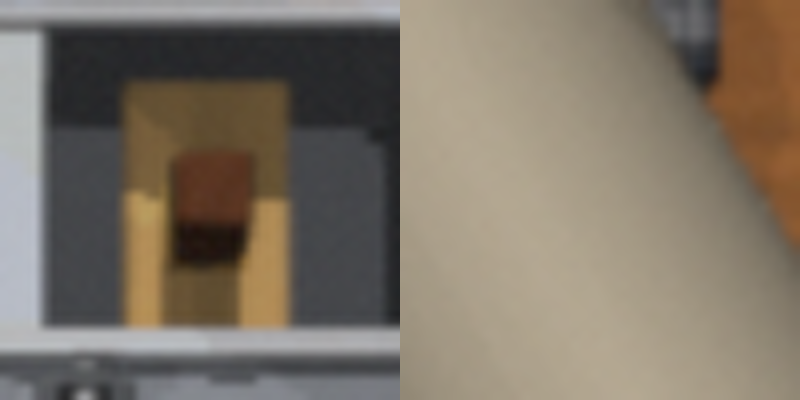

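Gauge top is at about (0.703, -0.072), centred in the rack bar. Go and grip it.

Emit:
play_rows --pt "0 0 0 -10 39.4 -38 0.4" --pt "0 0 0 0 39.4 -38 0.4" --pt "0 0 0 0 39.4 -38 0.4" --pt "0 0 0 0 39.4 -38 0.4" --pt "0 0 0 0 39.4 -38 0.4"

```text
time: 19.92
tcp_pos: [0.6263, 0.0056, 0.2019]
tcp_rot: [-0.706, -0.001, 0.708, -0.001]
contact_force: [-0.7, 0.7, -0.4]
gripper_width: 0.0513
```

Emit:
play_rows --pt "0 0 0 0 39.4 -38 0.4" --pt "0 0 0 0 39.7 -39 0.4" --pt "0 0 0 0 0 0 0.4" --pt "0 0 0 30 0 0 0.4" --pt "0 0 0 0 0 0 0.4"

```text
time: 20.55
tcp_pos: [0.7009, -0.0713, 0.1703]
tcp_rot: [-0.705, -0.001, 0.709, -0.001]
contact_force: [-0.0, -0.3, -0.2]
gripper_width: 0.0511
```

```bash
python3 - <<'E'
from h import *
s=st();plan(.704,-.0717,.048,0)
E
```

```text
{'time': 20.55, 'tcp_pos': [0.7009, -0.0713, 0.1703], 'tcp_rot': [-0.7049, -0.001, 0.7094, -0.0009], 'contact_force': [-0.0085, -0.2932, -0.2202], 'gripper_width': 0.0511, 'q': [0.4261, 0.6044, -0.6173, 1.2259, 0.3385, 1.4185, -1.7262]}
turn [0.2 0.4 0. ] shift [122.3   0.4  -3.1] | tool z axis [-1.  0.  0.] y [-0. -1.  0.]
```

Emit:
play_rows --pt "0 0.2 0 40 0 -2 0.4" --pt "0 0 0 40 0 0 0.4" --pt "0 0 0 30 0 0 0.4" --pt "0 0 0 12 0 0 0.4" --pt "0 0 0 0 0 0 0.4"

```text
time: 21.18
tcp_pos: [0.7052, -0.0718, 0.0524]
tcp_rot: [0.708, 0.0, -0.706, 0.001]
contact_force: [-0.4, -0.7, 0.4]
gripper_width: 0.051
```

Emit:
play_rows --pt "0 0 0 0 0 0 0.9" --pt "0 0 0 0 0 0 0.9" --pt "0 0 0 0 0 0 0.9" --pt "0 0 0 0 0 0 0.9" --force 40

```text
time: 21.68
tcp_pos: [0.7063, -0.0719, 0.0541]
tcp_rot: [0.709, -0.0, -0.705, 0.0]
contact_force: [0.3, 0.2, 6.5]
gripper_width: 0.0276
```

```bash
python3 - <<'E'
from h import *
s=st()
E
```

```text
{'time': 21.675, 'tcp_pos': [0.7063, -0.0719, 0.0541], 'tcp_rot': [0.7093, -0.0, -0.7049, 0.0004], 'contact_force': [0.2593, 0.2351, 6.5308], 'gripper_width': 0.0276, 'q': [0.4243, 0.6911, -0.5905, 1.3479, 0.3897, 1.2116, -1.7638]}
```

Gripped: 27.6 mm wide, gauge tip at TCP z − 0.044. Lift and carry it to caliper 1.

Emit:
play_rows --pt "0 0 0 -30 0 0 0.9" --pt "0 0 0 -50 0 0 0.9" --pt "0 0 0 -60 0 0 0.9" --pt "0 0 0 -60 0 0 0.9" --pt "0 0 0 0 -10 10 0.9"

```text
time: 22.3
tcp_pos: [0.6967, -0.0623, 0.2585]
tcp_rot: [0.712, -0.001, -0.703, -0.0]
contact_force: [-0.2, 0.1, -2.2]
gripper_width: 0.0276
```

Emit:
play_rows --pt "0 0 0 0 -38 37 0.9" --pt "0 0 0 0 -38 37 0.9" --pt "0 0 0 0 -38 37 0.9" --pt "0 0 0 0 -38 37 0.9" --pt "0 0 0 0 -38 37 0.9"

```text
time: 22.92
tcp_pos: [0.5081, 0.1291, 0.2517]
tcp_rot: [0.709, -0.0, -0.706, 0.001]
contact_force: [0.4, 0.3, -0.9]
gripper_width: 0.0271
```

Emit:
play_rows --pt "0 0 0 0 -38 37 0.9" --pt "-6.7 0 0 0 -38.6 37.4 0.9" --pt "-6.6 0 0 0 0 0 0.9" --pt "0 0 0 0 0 0 0.9"

```text
time: 23.42
tcp_pos: [0.4349, 0.2045, 0.2515]
tcp_rot: [0.704, 0.081, -0.701, 0.083]
contact_force: [0.3, -0.7, -0.8]
gripper_width: 0.0275
```

```bash
python3 - <<'E'
from h import *
s=st();plan(.4369,.2047,.119,13.3)
P=cloud(snap('side'));m=box(P,.38,.49,.15,.26,.045,.062);print(rect(m),m.mean(0))
E
```

```text
{'time': 23.425, 'tcp_pos': [0.4349, 0.2045, 0.2515], 'tcp_rot': [0.7039, 0.0814, -0.7008, 0.0826], 'contact_force': [0.3262, -0.6715, -0.7602], 'gripper_width': 0.0275, 'q': [0.3311, 0.0365, -0.8738, 1.7165, 0.0318, 1.3985, -1.886]}
turn [ 0.  -0.2 -0.1] shift [132.5   0.3  -2. ] | tool z axis [-0.973 -0.23   0.   ] y [ 0.23  -0.973  0.   ]
(510, array([434.9, 209. ]), array([64.2, 58.6]), 12.3) [0.43533081 0.21010094 0.05418785]
```

Emit:
play_rows --pt "0 -0.2 0 50 0.3 -2 0.9" --pt "0 0 0 50 0 0 0.9" --pt "0 0 0 30 0 0 0.9" --pt "0 0 0 0 0 0 0.9" --pt "0 0 0 0 0 0 0.9"

```text
time: 24.1
tcp_pos: [0.4382, 0.2047, 0.1224]
tcp_rot: [0.703, 0.081, -0.702, 0.082]
contact_force: [0.8, -0.1, -0.8]
gripper_width: 0.0273
```

```bash
python3 - <<'E'
from h import *
s=st();plan(.4369,.2047,.072,13.3)
b=snap('side');cr=lambda i,x,y,h:cv2.resize(i[y-h:y+h,x-h:x+h],(480,480),interpolation=cv2.INTER_CUBIC)
cv2.imwrite('pics/t1.png',cr(b['image'][:,:,::-1],338,315,40))
E
```

```text
{'time': 24.1, 'tcp_pos': [0.4382, 0.2047, 0.1224], 'tcp_rot': [0.7028, 0.0812, -0.702, 0.0817], 'contact_force': [0.7628, -0.0772, -0.7662], 'gripper_width': 0.0273, 'q': [0.2872, 0.1721, -0.8766, 1.8906, 0.1463, 1.1435, -1.9829]}
turn [-0.1 -0.1 -0. ] shift [50.4 -0.3  1.2] | tool z axis [-0.973 -0.23   0.   ] y [ 0.23  -0.973  0.   ]
```

View pics/t1.png

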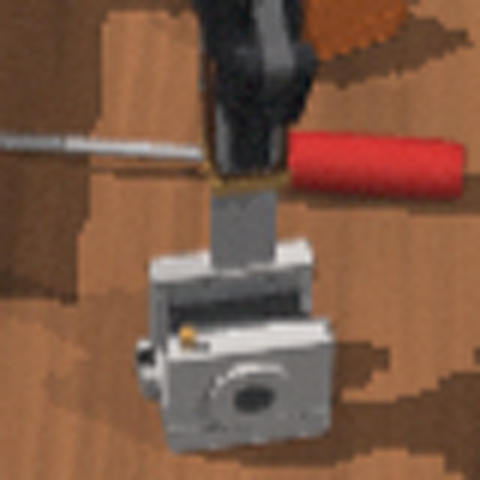

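The blade is over the slot of caliper 1, at crop (245,230). Descend gently.

Emit:
play_rows --pt "0 0 0 12 0 0 0.9" --pt "0 0 0 8 0 0 0.9" --pt "0 0 0 4 0 0 0.9" --pt "0 0 0 4 0 0 0.9" --pt "0 0 0 0 0 0 0.9"

```text
time: 24.78
tcp_pos: [0.4371, 0.2045, 0.0929]
tcp_rot: [-0.702, -0.082, 0.702, -0.083]
contact_force: [0.4, 0.0, -2.6]
gripper_width: 0.0277
```

Emit:
play_rows --pt "0 0 0 3 0 0 0.9" --pt "0 0 0 0 0 0 0.9"

```text
time: 25.02
tcp_pos: [0.4372, 0.2044, 0.09]
tcp_rot: [-0.702, -0.082, 0.702, -0.083]
contact_force: [0.2, -0.4, -1.2]
gripper_width: 0.0274
```

Emit:
play_rows --pt "0 0 0 3 0 0 0.9" --pt "0 0 0 3 0 0 0.9" --pt "0 0 0 0 0 0 0.9"

```text
time: 25.4
tcp_pos: [0.4371, 0.2044, 0.0838]
tcp_rot: [-0.702, -0.082, 0.703, -0.083]
contact_force: [-0.4, -0.7, -0.5]
gripper_width: 0.0278
```

Emit:
play_rows --pt "0 0 0 4 0 0 0.9" --pt "0 0 0 4 0 0 0.9" --pt "0 0 0 3 0 0 0.9" --pt "0 0 0 0 0 0 0.9" --pt "0 0 0 0 0 0 0.9"

```text
time: 26.02
tcp_pos: [0.4373, 0.2045, 0.0732]
tcp_rot: [0.702, 0.082, -0.702, 0.082]
contact_force: [-0.3, -0.0, -1.6]
gripper_width: 0.0277
```

```bash
python3 - <<'E'
from h import *
s=st()
b=snap('side');cr=lambda i,x,y,h:cv2.resize(i[y-h:y+h,x-h:x+h],(480,480),interpolation=cv2.INTER_CUBIC)
cv2.imwrite('pics/t1b.png',cr(b['image'][:,:,::-1],338,315,40))
E
```

```text
{'time': 26.025, 'tcp_pos': [0.4373, 0.2045, 0.0732], 'tcp_rot': [0.7024, 0.0816, -0.7023, 0.0825], 'contact_force': [-0.3403, -0.0288, -1.5666], 'gripper_width': 0.0277, 'q': [0.2555, 0.2419, -0.8606, 1.9431, 0.2124, 1.0493, -2.0358]}
```

View pics/t1b.png

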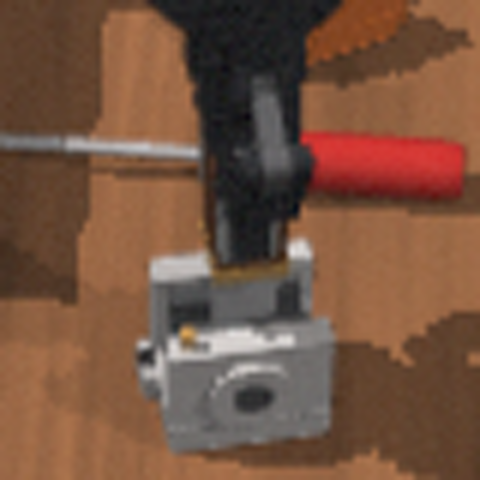

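The blade is well in with no force, so caliper 1 passes and goes to wood. 3 mm deeper for margin, then up.

Emit:
play_rows --pt "0 0 0 3 0 0 0.9" --pt "0 0 0 0 0 0 0.9" --pt "0 0 0 -10 0 0 0.9" --pt "0 0 0 -35 0 0 0.9" --pt "0 0 0 -50 0 0 0.9"

```text
time: 26.7
tcp_pos: [0.4365, 0.2044, 0.1661]
tcp_rot: [-0.702, -0.082, 0.703, -0.083]
contact_force: [1.7, -0.8, -0.4]
gripper_width: 0.0278
```

Emit:
play_rows --pt "10 0 0 0 0 0 0.9" --pt "10 0 0 0 0 0 0.9" --pt "10.3 0 0 0 0 0 0.9" --pt "0 0 0 0 0 0 0.9"

```text
time: 27.2
tcp_pos: [0.4373, 0.2048, 0.1658]
tcp_rot: [0.7, -0.104, -0.699, -0.104]
contact_force: [0.1, 0.4, -0.3]
gripper_width: 0.0277
```

```bash
python3 - <<'E'
from h import *
s=st();plan(.3851,-.1953,.165,-17)
for c in('top','side'):
    P=cloud(snap(c))
    for n,x,y in(('c1',.436,.206),('c3',.384,-.193)):
        m=box(P,x-.08,x+.08,y-.08,y+.08,.045,.065);print(c,n,rect(m),m.mean(0))
E
```

```text
{'time': 27.2, 'tcp_pos': [0.4373, 0.2048, 0.1658], 'tcp_rot': [0.6998, -0.1042, -0.6991, -0.1035], 'contact_force': [0.0856, 0.4325, -0.3004], 'gripper_width': 0.0277, 'q': [0.2757, 0.1129, -0.8468, 1.8389, 0.0912, 1.2289, -2.4642]}
turn [ 0.1 -0.1 -0. ] shift [  0.8 397.9 -67. ] | tool z axis [-0.956  0.292  0.   ] y [-0.292 -0.956  0.   ]
top c1 (0, array([0., 0.]), array([0., 0.]), 0.0) [nan nan nan]
top c3 (335, array([ 384.4, -196.5]), array([60.3, 63.5]), 72.3) [ 0.38436953 -0.19643848  0.05538482]
side c1 (518, array([435.3, 209.5]), array([63.8, 61.4]), 13.9) [0.43492656 0.2107103  0.05454076]
side c3 (185, array([ 371.7, -186.3]), array([58.4, 40.6]), 74.5) [ 0.37087853 -0.18538107  0.05363493]<stdin>:6: RuntimeWarning: Mean of empty slice.
  ret = um.true_divide(
```

Caliper 3 is unmoved. Go.

Emit:
play_rows --pt "0 0 0 0 49.7 -8.4 0.9" --pt "0 0 0 0 49.7 -8.4 0.9" --pt "0 0 0 0 49.7 -8.4 0.9" --pt "0 0 0 0 49.7 -8.4 0.9" --pt "0 0 0 0 49.7 -8.4 0.9"

```text
time: 27.92
tcp_pos: [0.4046, -0.047, 0.1658]
tcp_rot: [0.7, -0.104, -0.699, -0.102]
contact_force: [-0.1, 0.2, -1.2]
gripper_width: 0.0279
```

Emit:
play_rows --pt "0 0 0 0 49.7 -8.4 0.9" --pt "0 0 0 0 49.7 -8.3 0.9" --pt "0 0 0 0 50 -8.3 0.9" --pt "0 0 0 25 0 0 0.9" --pt "0 0 0 18 0 0 0.9"

```text
time: 28.55
tcp_pos: [0.3849, -0.196, 0.1219]
tcp_rot: [-0.699, 0.104, 0.699, 0.103]
contact_force: [0.3, 0.7, -1.4]
gripper_width: 0.0276
```

Emit:
play_rows --pt "0 0 0 0 0 0 0.9" --pt "0 0 0 0 0 0 0.9"

```text
time: 28.8
tcp_pos: [0.3856, -0.1957, 0.1234]
tcp_rot: [0.7, -0.104, -0.699, -0.103]
contact_force: [0.4, -0.1, -1.4]
gripper_width: 0.0277
```

```bash
python3 - <<'E'
from h import *
s=st();plan(.3851,-.1953,.095,-17)
for c in('side',):
    P=cloud(snap(c))
    for n,x,y in(('c3',.384,-.193),):
        m=box(P,x-.06,x+.06,y-.06,y+.06,.045,.062);print(c,n,rect(m),m.mean(0))
E
```

```text
{'time': 28.8, 'tcp_pos': [0.3856, -0.1957, 0.1234], 'tcp_rot': [0.6999, -0.1043, -0.6991, -0.1032], 'contact_force': [0.4107, -0.0862, -1.4147], 'gripper_width': 0.0277, 'q': [0.7412, -0.0105, -0.3729, 2.0269, -0.0029, 1.123, -1.4957]}
turn [ 0.1 -0.1 -0.1] shift [28.4 -0.2  0.6] | tool z axis [-0.956  0.292  0.   ] y [-0.292 -0.956  0.   ]
side c3 (302, array([ 382.9, -191.5]), array([62.2, 63.9]), 71.9) [ 0.38270611 -0.18788799  0.05387018]
```

Emit:
play_rows --pt "0 0 0 12 0 0 0.9" --pt "0 0 0 7 0 0 0.9" --pt "0 0 0 4 0 0 0.9" --pt "0 0 0 3 0 0 0.9" --pt "0 0 0 0 0 0 0.9"

```text
time: 29.48
tcp_pos: [0.3851, -0.1956, 0.0965]
tcp_rot: [0.699, -0.105, -0.699, -0.104]
contact_force: [-0.0, -0.3, -1.3]
gripper_width: 0.0274
```

Emit:
play_rows --pt "0 0 0 2.5 0 0 0.9" --pt "0 0 0 0 0 0 0.9"

```text
time: 29.72
tcp_pos: [0.3851, -0.1957, 0.094]
tcp_rot: [0.699, -0.105, -0.699, -0.104]
contact_force: [-0.2, 0.5, -1.9]
gripper_width: 0.0277
```

Emit:
play_rows --pt "0 0 0 2.5 0 0 0.9" --pt "0 0 0 0 0 0 0.9"

```text
time: 29.98
tcp_pos: [0.3851, -0.1956, 0.0914]
tcp_rot: [0.699, -0.105, -0.699, -0.104]
contact_force: [0.4, 0.3, -1.2]
gripper_width: 0.0274
```

Emit:
play_rows --pt "0 0 0 2.5 0 0 0.9" --pt "0 0 0 0 0 0 0.9"

```text
time: 30.22
tcp_pos: [0.3851, -0.1956, 0.0889]
tcp_rot: [-0.699, 0.105, 0.699, 0.104]
contact_force: [-0.3, 0.1, -1.5]
gripper_width: 0.0277
```

Emit:
play_rows --pt "0 0 0 2.5 0 0 0.9" --pt "0 0 0 0 0 0 0.9"

```text
time: 30.48
tcp_pos: [0.3851, -0.1956, 0.0864]
tcp_rot: [0.699, -0.105, -0.699, -0.104]
contact_force: [-0.2, -1.0, -0.9]
gripper_width: 0.0274
```

Emit:
play_rows --pt "0 0 0 2.5 0 0 0.9" --pt "0 0 0 0 0 0 0.9"

```text
time: 30.72
tcp_pos: [0.3851, -0.1956, 0.0839]
tcp_rot: [0.699, -0.105, -0.699, -0.104]
contact_force: [0.2, 0.2, -0.3]
gripper_width: 0.0278
```

Emit:
play_rows --pt "0 0 0 3 0 0 0.9" --pt "0 0 0 3 0 0 0.9" --pt "0 0 0 3 0 0 0.9" --pt "0 0 0 3 0 0 0.9" --pt "0 0 0 2 0 0 0.9"

```text
time: 31.35
tcp_pos: [0.3851, -0.1957, 0.0699]
tcp_rot: [0.699, -0.105, -0.699, -0.104]
contact_force: [-0.1, 0.2, -0.7]
gripper_width: 0.0272
```

Emit:
play_rows --pt "0 0 0 0 0 0 0.9" --pt "0 0 0 0 0 0 0.9"

```text
time: 31.6
tcp_pos: [0.3852, -0.1957, 0.0702]
tcp_rot: [0.7, -0.105, -0.699, -0.104]
contact_force: [0.2, -0.6, -1.5]
gripper_width: 0.0275
```

```bash
python3 - <<'E'
from h import *
s=st()
b=snap('side');cr=lambda i,x,y,h:cv2.resize(i[y-h:y+h,x-h:x+h],(480,480),interpolation=cv2.INTER_CUBIC)
cv2.imwrite('pics/t3.png',cr(b['image'][:,:,::-1],362,215,40))
E
```

```text
{'time': 31.6, 'tcp_pos': [0.3852, -0.1957, 0.0702], 'tcp_rot': [0.6995, -0.1048, -0.6992, -0.1039], 'contact_force': [0.245, -0.6408, -1.4605], 'gripper_width': 0.0275, 'q': [0.7341, 0.0576, -0.377, 2.085, 0.0265, 1.0025, -1.5236]}
```

View pics/t3.png

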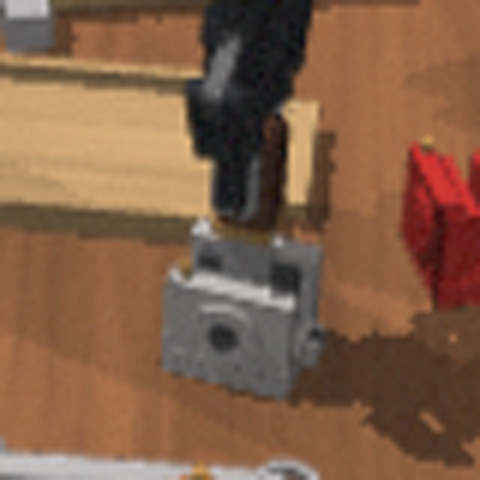

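The blade is fully in caliper 3 as well, so both pass. Return the gauge to the rack.

Emit:
play_rows --pt "0 0 0 -20 0 0 0.9" --pt "0 0 0 -40 0 0 0.9" --pt "0 0 0 -60 0 0 0.9" --pt "-8.5 0 0 -60 0 0 0.9" --pt "-8.5 0 0 -10 0 0 0.9"

```text
time: 32.28
tcp_pos: [0.3868, -0.1961, 0.2645]
tcp_rot: [0.709, 0.0, -0.705, 0.004]
contact_force: [0.1, -0.6, -3.0]
gripper_width: 0.0277
```

Emit:
play_rows --pt "0 0 0 0 -18 -46 0.9" --pt "0 0 0 0 -18 -46 0.9" --pt "0 0 0 0 -18 -46 0.9" --pt "0 0 0 0 -18 -46 0.9" --pt "0 0 0 0 -18 -46 0.9"

```text
time: 32.9
tcp_pos: [0.6166, -0.105, 0.26]
tcp_rot: [0.707, -0.001, -0.707, 0.0]
contact_force: [0.1, -1.7, -0.8]
gripper_width: 0.0279
```

Emit:
play_rows --pt "0 0 0 0 -18 -46 0.9" --pt "0 0 0 0 -16 -45 0.9" --pt "0 0 0 0 0 0 0.9" --pt "0 0 0 0 0 0 0.9"

```text
time: 33.4
tcp_pos: [0.7059, -0.0716, 0.2597]
tcp_rot: [-0.707, 0.0, 0.707, -0.001]
contact_force: [-0.3, -0.2, -0.6]
gripper_width: 0.0277
```

```bash
python3 - <<'E'
from h import *
s=st();plan(.7063,-.0719,.14,0)
E
```

```text
{'time': 33.4, 'tcp_pos': [0.7059, -0.0716, 0.2597], 'tcp_rot': [-0.7069, 0.0004, 0.7073, -0.0006], 'contact_force': [-0.2653, -0.2317, -0.5658], 'gripper_width': 0.0277, 'q': [0.3271, 0.5532, -0.4883, 1.0768, 0.2504, 1.5663, -1.6692]}
turn [ 0.   0.  -0.1] shift [119.7   0.3  -0.4] | tool z axis [-1.  0.  0.] y [-0. -1.  0.]
```

Emit:
play_rows --pt "0 0 0 50 0.3 -0.4 0.9" --pt "0 0 0 50 0 0 0.9" --pt "0 0 0 32 0 0 0.9" --pt "0 0 0 0 0 0 0.9" --pt "0 0 0 0 0 0 0.9"

```text
time: 34.02
tcp_pos: [0.7072, -0.0724, 0.1307]
tcp_rot: [0.708, -0.001, -0.706, 0.0]
contact_force: [-0.2, 0.4, -0.4]
gripper_width: 0.0274
```

Emit:
play_rows --pt "0 0 0 8 0 0 0.9" --pt "0 0 0 8 0 0 0.9" --pt "0 0 0 6 0 0 0.9" --pt "0 0 0 0 0 0 0.9"

```text
time: 34.52
tcp_pos: [0.7061, -0.0718, 0.1052]
tcp_rot: [-0.707, 0.0, 0.707, -0.001]
contact_force: [0.2, -0.8, -1.3]
gripper_width: 0.0275
```

Emit:
play_rows --pt "0 0 0 10 0 0 0.9" --pt "0 0 0 10 0 0 0.9" --pt "0 0 0 10 0 0 0.9" --pt "0 0 0 10 0 0 0.9" --pt "0 0 0 0 0 0 0.9"

```text
time: 35.15
tcp_pos: [0.7059, -0.0718, 0.0647]
tcp_rot: [-0.706, 0.0, 0.708, -0.001]
contact_force: [0.6, 0.1, -1.5]
gripper_width: 0.0279
```

Emit:
play_rows --pt "0 0 0 6 0 0 0.9" --pt "0 0 0 4 0 0 0.9" --pt "0 0 0 2 0 0 0.9" --pt "0 0 0 0 0 0 0.9"

```text
time: 35.65
tcp_pos: [0.7067, -0.0719, 0.0542]
tcp_rot: [0.707, -0.0, -0.707, 0.001]
contact_force: [-0.1, 0.9, -0.7]
gripper_width: 0.0276
```

Emit:
play_rows --pt "0 0 0 0 0 0 0.7" --pt "0 0 0 0 0 0 0.4" --pt "0 0 0 0 0 0 0.4" --pt "0 0 0 -50 0 0 0.4" --pt "0 0 0 -60 0 0 0.4"

```text
time: 36.28
tcp_pos: [0.7057, -0.0718, 0.1641]
tcp_rot: [-0.706, 0.0, 0.708, -0.001]
contact_force: [1.2, -1.3, 0.3]
gripper_width: 0.0514
```

Emit:
play_rows --pt "0 0 0 -50 0 0 0.4" --pt "0 0 0 0 -46 0 0.4" --pt "0 0 0 0 -46 0 0.4" --pt "0 0 0 0 -45 2 0.4" --pt "0 0 0 0 0 0 0.4"

```text
time: 36.9
tcp_pos: [0.7036, 0.0712, 0.2141]
tcp_rot: [-0.707, -0.003, 0.707, -0.002]
contact_force: [0.7, -1.0, -0.7]
gripper_width: 0.0511
```

```bash
python3 - <<'E'
from h import *
s=st();plan(.702,.065,.115,0)
P=cloud(snap('side'))
g=box(P,.68,.74,-.105,-.03,.1,.126);print(rect(g),g.mean(0),g.max(0))
h=box(P,.66,.75,.03,.1,.16,.176);print('handle',rect(h),h.mean(0))
E
```

```text
{'time': 36.9, 'tcp_pos': [0.7036, 0.0712, 0.2141], 'tcp_rot': [-0.7071, -0.0031, 0.7071, -0.0022], 'contact_force': [0.7402, -1.0317, -0.7498], 'gripper_width': 0.0511, 'q': [0.161, 0.5648, -0.5235, 1.1641, 0.2707, 1.4787, -1.8814]}
turn [0.4 0.  0.1] shift [99.1  6.2  1.6] | tool z axis [-1.  0.  0.] y [-0. -1.  0.]
(138, array([702.8, -68.1]), array([32.9, 28.5]), 88.5) [ 0.70158105 -0.06376387  0.11434477] [ 0.71733108 -0.05148923  0.12445592]
handle (169, array([701.8,  68.4]), array([15.4, 69.6]), 89.2) [0.70089141 0.07012127 0.16742939]
```

Emit:
play_rows --pt "0 0 0 50 0 0 0.4" --pt "0 0 0 35 0 0 0.4" --pt "0 0 0 14 0 0 0.4" --pt "0 0 0 0 0 0 0.4" --pt "0 0 0 0 0 0 1"

```text
time: 37.58
tcp_pos: [0.7055, 0.0651, 0.1168]
tcp_rot: [0.708, -0.0, -0.706, 0.0]
contact_force: [0.3, 0.3, 0.1]
gripper_width: 0.0343
```

Emit:
play_rows --pt "0 0 0 0 0 0 1" --pt "0 0 0 0 0 0 1" --pt "0 0 0 0 0 0 1"

```text
time: 37.95
tcp_pos: [0.7052, 0.0646, 0.1165]
tcp_rot: [0.708, -0.001, -0.706, 0.001]
contact_force: [-0.9, -2.5, 7.1]
gripper_width: 0.0114
```

Emit:
play_rows --pt "0 0 0 0 28 0 1" --pt "0 0 0 0 30 0 1" --pt "0 0 0 0 30 0 1" --pt "0 0 0 0 28 0 1" --pt "0 0 0 0 12 0 1"

```text
time: 38.58
tcp_pos: [0.7054, -0.0637, 0.1165]
tcp_rot: [0.708, -0.001, -0.706, 0.0]
contact_force: [0.5, 3.7, 5.5]
gripper_width: 0.0112
```

Emit:
play_rows --pt "0 0 0 0 5 0 1" --pt "0 0 0 0 2 0 1" --pt "0 0 0 0 0 0 1"

```text
time: 38.95
tcp_pos: [0.7054, -0.0652, 0.1164]
tcp_rot: [0.708, 0.003, -0.706, 0.0]
contact_force: [0.2, 8.8, 4.3]
gripper_width: 0.0114
```

Emit:
play_rows --pt "0 0 0 0 0 0 0.5" --pt "0 0 0 0 0 0 0.5" --pt "0 0 0 -50 0 0 0.5" --pt "0 0 0 -45 0 0 0.5" --pt "0 0 0 0 -13 40 0.5"

```text
time: 39.58
tcp_pos: [0.6674, -0.0578, 0.2139]
tcp_rot: [0.71, -0.001, -0.704, -0.0]
contact_force: [0.1, 0.9, -0.2]
gripper_width: 0.0426
```

Emit:
play_rows --pt "0 0 0 0 -13 40 0.5" --pt "0 0 0 0 -13 41 0.5" --pt "0 0 0 0 0 0 0.5" --pt "0 0 0 0 0 0 0.5"

```text
time: 40.08
tcp_pos: [0.5839, -0.0316, 0.2103]
tcp_rot: [0.707, -0.001, -0.707, 0.0]
contact_force: [-0.7, -1.0, 0.1]
gripper_width: 0.0429
```

```bash
python3 - <<'E'
from h import *
s=st();plan(.584,-.026,.126,0)
P=cloud(snap('side'))
h=box(P,.66,.75,-.1,-.03,.16,.176);print('handle',rect(h),h.mean(0))
k=box(P,.57,.6,-.06,.01,.176,.188);print('knob',rect(k),k.mean(0))
E
```

```text
{'time': 40.075, 'tcp_pos': [0.5839, -0.0316, 0.2103], 'tcp_rot': [0.7074, -0.0009, -0.7068, 0.0005], 'contact_force': [-0.7344, -0.9773, 0.0915], 'gripper_width': 0.0429, 'q': [0.4289, 0.2871, -0.5517, 1.5381, 0.1545, 1.3589, -1.7084]}
turn [-0.  -0.1 -0.1] shift [84.3 -5.6 -0.1] | tool z axis [-1.  0.  0.] y [-0. -1.  0.]
handle (146, array([702.2, -62.2]), array([68.9, 20.2]), 2.7) [ 0.701424   -0.05973151  0.16704925]
knob (28, array([583.2, -22.6]), array([12.6, 19.1]), 6.8) [ 0.58316838 -0.0201041   0.18372155]
```

Emit:
play_rows --pt "0 0 0 40 -5 0 0.5" --pt "0 0 0 30 0 0 0.5" --pt "0 0 0 14 0 0 0.5" --pt "0 0 0 0 0 0 0.5" --pt "0 0 0 0 0 0 1"

```text
time: 40.75
tcp_pos: [0.5845, -0.0259, 0.1272]
tcp_rot: [0.708, -0.0, -0.706, 0.001]
contact_force: [-0.4, 1.0, 0.2]
gripper_width: 0.0256
```

Emit:
play_rows --pt "0 0 0 0 0 0 1" --pt "0 0 0 0 0 0 1" --pt "0 0 0 0 0 0 1"

```text
time: 41.12
tcp_pos: [0.5844, -0.0254, 0.1273]
tcp_rot: [0.708, -0.0, -0.706, 0.001]
contact_force: [-0.8, 0.7, 6.4]
gripper_width: 0.0105
```

Emit:
play_rows --pt "0 0 0 0 0 -10 1" --pt "0 0 0 0 0 -10 1" --pt "0 0 0 0 0 -9 1" --pt "0 0 0 0 0 -5 1" --pt "0 0 0 0 0 0 1"

```text
time: 41.75
tcp_pos: [0.6188, -0.0253, 0.1273]
tcp_rot: [0.708, -0.0, -0.706, 0.001]
contact_force: [1.8, 1.5, 6.1]
gripper_width: 0.0109
```

Emit:
play_rows --pt "0 0 0 0 0 -3 1" --pt "0 0 0 0 0 0 1"

```text
time: 42.0
tcp_pos: [0.6194, -0.0254, 0.1273]
tcp_rot: [-0.706, 0.0, 0.708, -0.001]
contact_force: [-11.1, 0.8, 12.8]
gripper_width: 0.0102
```

Emit:
play_rows --pt "0 0 0 0 0 0 0.5" --pt "0 0 0 0 0 0 0.5" --pt "0 0 0 -50 0 0 0.5" --pt "0 0 0 -50 0 0 0.2" --pt "0 0 0 0 0 0 0.1"

```text
time: 42.62
tcp_pos: [0.6226, -0.0255, 0.2303]
tcp_rot: [0.71, -0.0, -0.705, 0.001]
contact_force: [1.1, -0.6, 0.0]
gripper_width: 0.0758
```

```bash
python3 - <<'E'
from h import *
s=st();plan(.4369,.2047,.12,13.3)
P=cloud(snap('side'))
k=box(P,.57,.64,-.06,.01,.176,.188);print('knob',rect(k),k.mean(0))
m=box(P,.38,.49,.15,.26,.045,.062);print('c1',rect(m),m.mean(0))
E
```

```text
{'time': 42.625, 'tcp_pos': [0.6226, -0.0255, 0.2303], 'tcp_rot': [0.7097, -0.0004, -0.7045, 0.0007], 'contact_force': [1.1413, -0.6149, 0.033], 'gripper_width': 0.0758, 'q': [0.383, 0.3595, -0.5452, 1.409, 0.1883, 1.4172, -1.7316]}
turn [-13.3  -0.4  -0.1] shift [ 110.3 -266.7  127.8] | tool z axis [-0.973 -0.23   0.   ] y [ 0.23  -0.973  0.   ]
knob (31, array([618.3, -23.2]), array([12.5, 18. ]), 6.6) [ 0.61765007 -0.02102334  0.18436314]
c1 (514, array([434.7, 209.3]), array([64.1, 63.4]), 12.3) [0.43484252 0.21023584 0.05395941]
```

The bolt went home and met its stop with 11 N; the knob is at 0.618. Now take caliper 1.

Emit:
play_rows --pt "-6.7 -0.4 0 0 0 0 0" --pt "-6.6 0 0 0 0 0 0" --pt "0 0 0 5 -53.4 25.6 0" --pt "0 0 0 10 -53.4 25.6 0" --pt "0 0 0 20 -53.4 25.6 0"

```text
time: 43.3
tcp_pos: [0.5071, 0.1135, 0.1902]
tcp_rot: [-0.7, -0.082, 0.705, -0.082]
contact_force: [0.2, 1.5, -0.9]
gripper_width: 0.0851
```

Emit:
play_rows --pt "0 0 0 30 -53.4 25.6 0" --pt "0 0 0 35 -53.1 25.4 0" --pt "0 0 0 10 0 0 0" --pt "0 0 0 0 0 0 0"

```text
time: 43.8
tcp_pos: [0.4389, 0.1965, 0.1204]
tcp_rot: [-0.699, -0.081, 0.706, -0.083]
contact_force: [0.6, -0.5, 0.4]
gripper_width: 0.0855
```

```bash
python3 - <<'E'
from h import *
s=st();plan(.4369,.2047,-.016,13.3)
P=cloud(snap('top'));w=box(P,.34,.70,-.44,-.27,.015,.022);print('wood',rect(w))
for x in(.4,.45,.5,.55,.6):
    q=w[abs(w[:,0]-x)<.012];print(x,np.round([q[:,1].min(),q[:,1].max()],3))
for lo,hi in((-.40,-.36),(-.36,-.31)):
    q=w[(w[:,1]>lo)&(w[:,1]<hi)];print(np.round([q[:,0].min(),q[:,0].max()],3))
m=box(P,.33,.44,-.25,-.14,.053,.065);print('c3',rect(m),m.mean(0))
E
```

```text
{'time': 43.8, 'tcp_pos': [0.4389, 0.1965, 0.1204], 'tcp_rot': [-0.6991, -0.0815, 0.7056, -0.0825], 'contact_force': [0.5797, -0.5032, 0.3925], 'gripper_width': 0.0855, 'q': [0.2028, 0.1572, -0.7643, 1.8944, 0.1165, 1.1448, -1.9429]}
turn [ 0.   0.5 -0. ] shift [ 1.364e+02 -8.400e+00  1.000e-01] | tool z axis [-0.973 -0.23   0.   ] y [ 0.23  -0.973  0.   ]
wood (819, array([ 513.7, -359.1]), array([141. , 332.5]), 85.3)
0.4 [-0.411 -0.284]
0.45 [-0.415 -0.285]
0.5 [-0.421 -0.289]
0.55 [-0.422 -0.293]
0.6 [-0.427 -0.298]
[0.345 0.68 ]
[0.35 0.68]
c3 (238, array([ 384.9, -195.6]), array([56.7, 62.8]), 72.8) [ 0.38418438 -0.19684958  0.05794667]
```

Emit:
play_rows --pt "0 0.4 0 40 -8.4 0 0" --pt "0 0 0 45 0 0 0" --pt "0 0 0 35 0 0 0" --pt "0 0 0 16 0 0 0" --pt "0 0 0 0 0 0 0"

```text
time: 44.48
tcp_pos: [0.4374, 0.2051, -0.0145]
tcp_rot: [-0.702, -0.082, 0.703, -0.082]
contact_force: [0.8, -0.5, 0.3]
gripper_width: 0.0857
```

Emit:
play_rows --pt "0 0 0 0 0 0 0.6" --pt "0 0 0 0 0 0 0.6" --pt "0 0 0 0 0 0 0.6" --pt "0 0 0 0 0 0 0.6" --pt "0 0 0 0 0 0 0.6" --force 60

```text
time: 45.1
tcp_pos: [0.4385, 0.2058, -0.0128]
tcp_rot: [0.703, 0.082, -0.701, 0.082]
contact_force: [-0.8, -1.3, 6.0]
gripper_width: 0.0591
```

Emit:
play_rows --pt "0 0 0 -5 0 0 0.6" --pt "0 0 0 -15 0 0 0.6" --pt "0 0 0 -40 0 0 0.6" --pt "0 0 0 -50 0 0 0.6" --pt "0 0 0 -15 0 0 0.6"

```text
time: 45.72
tcp_pos: [0.4384, 0.2065, 0.1138]
tcp_rot: [0.704, 0.082, -0.701, 0.082]
contact_force: [0.1, -0.9, -9.5]
gripper_width: 0.0589
```

```bash
python3 - <<'E'
from h import *
s=st();plan(.585,-.360,.12,-4.3)
P=cloud(snap('side'));m=box(P,.36,.5,.13,.28,.13,.2);print('c1 lifted',rect(m) if len(m) else 0)
E
```

```text
{'time': 45.725, 'tcp_pos': [0.4384, 0.2065, 0.1138], 'tcp_rot': [0.704, 0.0823, -0.7006, 0.082], 'contact_force': [0.1104, -0.8533, -9.5081], 'gripper_width': 0.0589, 'q': [0.1995, 0.1654, -0.7848, 1.9044, 0.1316, 1.1185, -1.9736]}
turn [17.6 -0.3  0. ] shift [  -6.2  553.9 -188.6] | tool z axis [-0.997  0.075 -0.   ] y [-0.075 -0.997  0.   ]
c1 lifted (709, array([435.1, 220.3]), array([70.2, 97.7]), 14.2)
```

Emit:
play_rows --pt "8.8 0 0 -10 0 0 0.6" --pt "8.8 0 0 0 0 0 0.6" --pt "0 0 0 0 50.4 -6.2 0.6" --pt "0 0 0 0 50.4 -6.2 0.6" --pt "0 0 0 0 50.4 -6.2 0.6"

```text
time: 46.4
tcp_pos: [0.4431, 0.0516, 0.1189]
tcp_rot: [-0.706, 0.026, 0.707, 0.026]
contact_force: [0.6, 0.2, -8.5]
gripper_width: 0.0594
```

Emit:
play_rows --pt "0 0 0 0 50.4 -6.2 0.6" --pt "0 0 0 0 50.4 -6.2 0.6" --pt "0 0 0 0 50.4 -6.2 0.6" --pt "0 0 0 0 50.4 -6.2 0.6" --pt "0 0 0 0 50.4 -6.2 0.6"

```text
time: 47.02
tcp_pos: [0.4553, -0.2015, 0.1186]
tcp_rot: [-0.706, 0.026, 0.708, 0.027]
contact_force: [1.1, 1.1, -8.1]
gripper_width: 0.0593
```

Emit:
play_rows --pt "0 0 0 0 50.3 -6.1 0.6" --pt "0 0 0 0 33.5 -44.3 0.6" --pt "0 0 0 0 33.5 -44.3 0.6" --pt "0 0 0 0 33.4 -44.3 0.6" --pt "0 0 0 0 0 0 0.6"

```text
time: 47.65
tcp_pos: [0.5839, -0.3626, 0.1151]
tcp_rot: [-0.705, 0.026, 0.708, 0.028]
contact_force: [-0.9, 1.3, -7.7]
gripper_width: 0.0593
```

```bash
python3 - <<'E'
from h import *
s=st();plan(.585,-.360,-.006,-4.3)
E
```

```text
{'time': 47.65, 'tcp_pos': [0.5839, -0.3626, 0.1151], 'tcp_rot': [-0.7048, 0.0263, 0.7084, 0.0278], 'contact_force': [-0.8806, 1.3084, -7.6866], 'gripper_width': 0.0593, 'q': [0.6859, 0.5428, -0.284, 1.3645, 0.1526, 1.2612, -1.2541]}
turn [-0.1  0.3  0.1] shift [121.1  -2.7  -0.9] | tool z axis [-0.997  0.075 -0.   ] y [-0.075 -0.997  0.   ]
```

Emit:
play_rows --pt "0 0 0 45 -2.5 0 0.6" --pt "0 0 0 40 0 0 0.6" --pt "0 0 0 22 0 0 0.6" --pt "0 0 0 5 0 0 0.6" --pt "0 0 0 0 0 0 0.6"

```text
time: 48.28
tcp_pos: [0.5847, -0.3586, 0.0096]
tcp_rot: [0.707, -0.027, -0.706, -0.026]
contact_force: [0.6, -1.2, -7.8]
gripper_width: 0.0591
```

Emit:
play_rows --pt "0 0 0 3 0 0 0.6" --pt "0 0 0 2.5 0 0 0.6" --pt "0 0 0 0 0 0 0.6" --pt "0 0 0 0 0 0 0.6"

```text
time: 48.78
tcp_pos: [0.5842, -0.3584, 0.0033]
tcp_rot: [0.707, -0.026, -0.707, -0.026]
contact_force: [-0.2, -0.5, -7.5]
gripper_width: 0.0592
```

Emit:
play_rows --pt "0 0 0 3 0 0 0.6" --pt "0 0 0 2.5 0 0 0.6" --pt "0 0 0 0 0 0 0.6" --pt "0 0 0 0 0 0 0.6"

```text
time: 49.28
tcp_pos: [0.5841, -0.3583, -0.0024]
tcp_rot: [-0.707, 0.026, 0.707, 0.026]
contact_force: [-0.6, -0.1, -7.2]
gripper_width: 0.0593
```

Emit:
play_rows --pt "0 0 0 2.5 0 0 0.6" --pt "0 0 0 0 0 0 0.6" --pt "0 0 0 0 0 0 0.6"

```text
time: 49.65
tcp_pos: [0.5841, -0.3583, -0.0049]
tcp_rot: [-0.707, 0.026, 0.707, 0.026]
contact_force: [-1.0, 0.3, -8.1]
gripper_width: 0.0591
```

Emit:
play_rows --pt "0 0 0 2 0 0 0.6" --pt "0 0 0 0 0 0 0.6" --pt "0 0 0 0 0 0 0.6"

```text
time: 50.02
tcp_pos: [0.5845, -0.3585, -0.0056]
tcp_rot: [0.707, -0.027, -0.706, -0.026]
contact_force: [-3.9, 2.3, 6.6]
gripper_width: 0.0587
```

Emit:
play_rows --pt "0 0 0 1.5 0 0 0.6" --pt "0 0 0 0 0 0 0.6" --pt "0 0 0 0 0 0 0.6"

```text
time: 50.4
tcp_pos: [0.5846, -0.3585, -0.0057]
tcp_rot: [0.707, -0.027, -0.706, -0.026]
contact_force: [-9.5, 6.4, 18.7]
gripper_width: 0.0592
```

Set down: contact at TCP z −0.0056, as predicted. Release.

Emit:
play_rows --pt "0 0 0 -2 0 0 0.6" --pt "0 0 0 0 0 0 0.17" --pt "0 0 0 0 0 0 0.17" --pt "0 0 0 0 0 0 0.17" --pt "0 0 0 -15 0 0 0.17"

```text
time: 51.02
tcp_pos: [0.5834, -0.3579, 0.008]
tcp_rot: [-0.706, 0.026, 0.707, 0.027]
contact_force: [-0.7, 0.5, -0.9]
gripper_width: 0.0708
```

Emit:
play_rows --pt "0 0 0 -50 0 0 0.1" --pt "0 0 0 -55 0 0 0" --pt "0 0 0 0 -50 30 0" --pt "0 0 0 0 -50 40 0" --pt "0 0 0 0 0 0 0"

```text
time: 51.65
tcp_pos: [0.5205, -0.2501, 0.1142]
tcp_rot: [-0.706, 0.024, 0.707, 0.025]
contact_force: [1.5, -1.5, 0.1]
gripper_width: 0.0855
```

```bash
python3 - <<'E'
from h import *
s=st();plan(.3851,-.1953,.115,-17)
for c in('side','top'):
    P=cloud(snap(c));m=box(P,.52,.65,-.42,-.30,.052,.075);print(c,'c1',rect(m) if len(m) else 0,m[:,2].max() if len(m) else 0)
    m=box(P,.33,.44,-.25,-.14,.045,.062);print('c3',rect(m) if len(m) else 0,m.mean(0))
E
```

```text
{'time': 51.65, 'tcp_pos': [0.5205, -0.2501, 0.1142], 'tcp_rot': [-0.706, 0.0244, 0.7073, 0.0248], 'contact_force': [1.4838, -1.5011, 0.0879], 'gripper_width': 0.0855, 'q': [0.6555, 0.317, -0.3425, 1.6848, 0.1144, 1.1615, -1.3575]}
turn [13.   0.1  0. ] shift [ -0.8 -12.9 145.5] | tool z axis [-0.956  0.292  0.   ] y [-0.292 -0.956  0.   ]
side c1 (246, array([ 581. , -353.6]), array([69. , 63.7]), 85.6) 0.06993408806446728
c3 (310, array([ 382.9, -189.2]), array([66.1, 63.6]), 71.3) [ 0.38252914 -0.18749175  0.0536461 ]
top c1 0 0
c3 (292, array([ 385.5, -194.8]), array([56.5, 63.1]), 72.8) [ 0.38421175 -0.19399478  0.05497571]
```

Emit:
play_rows --pt "6.5 0 0 0 0 0 0" --pt "6.5 0 0 0 0 0 0" --pt "0 0 0 0 -4.3 48.5 0" --pt "0 0 0 0 -4.3 48.5 0" --pt "0 0 0 0 -4.3 48.5 0"

```text
time: 52.38
tcp_pos: [0.3874, -0.1997, 0.1144]
tcp_rot: [0.7, -0.107, -0.698, -0.107]
contact_force: [-0.0, -0.2, 1.9]
gripper_width: 0.0855
```

Emit:
play_rows --pt "0 0 0 0 0 0 0" --pt "0 0 0 0 0 0 0"

```text
time: 52.62
tcp_pos: [0.3889, -0.2002, 0.1147]
tcp_rot: [0.7, -0.107, -0.698, -0.106]
contact_force: [0.4, 0.8, -0.1]
gripper_width: 0.0854
```

```bash
python3 - <<'E'
from h import *
s=st();plan(.3851,-.1953,-.015,-17)
E
```

```text
{'time': 52.625, 'tcp_pos': [0.3889, -0.2002, 0.1147], 'tcp_rot': [0.6998, -0.1068, -0.6982, -0.1063], 'contact_force': [0.4166, 0.7941, -0.0961], 'gripper_width': 0.0854, 'q': [0.7009, 0.0081, -0.3288, 2.029, 0.0031, 1.1026, -1.5025]}
turn [-0.3 -0.1 -0. ] shift [129.7  -3.6   5.1] | tool z axis [-0.956  0.292  0.   ] y [-0.292 -0.956  0.   ]
```

Emit:
play_rows --pt "0 0 0 40 -3.6 5 0" --pt "0 0 0 45 0 0 0" --pt "0 0 0 30 0 0 0" --pt "0 0 0 14 0 0 0" --pt "0 0 0 0 0 0 0"

```text
time: 53.25
tcp_pos: [0.3843, -0.1943, -0.0156]
tcp_rot: [-0.699, 0.106, 0.699, 0.106]
contact_force: [-0.1, 0.4, 0.7]
gripper_width: 0.085
```

Emit:
play_rows --pt "0 0 0 0 0 0 0.6" --pt "0 0 0 0 0 0 0.6" --pt "0 0 0 0 0 0 0.6" --pt "0 0 0 0 0 0 0.6" --pt "0 0 0 0 0 0 0.6" --force 60

```text
time: 53.88
tcp_pos: [0.385, -0.1949, -0.014]
tcp_rot: [0.7, -0.107, -0.698, -0.106]
contact_force: [-1.0, -0.8, 6.3]
gripper_width: 0.0593
```

Emit:
play_rows --pt "0 0 0 -5 0 0 0.6" --pt "0 0 0 -15 0 0 0.6" --pt "0 0 0 -40 0 0 0.6" --pt "-6.4 0 0 -40 0 0 0.6" --pt "-6.4 0 0 0 0 0 0.6"

```text
time: 54.5
tcp_pos: [0.3858, -0.195, 0.0885]
tcp_rot: [0.709, -0.027, -0.705, -0.025]
contact_force: [0.4, 0.8, -6.6]
gripper_width: 0.0594
```

```bash
python3 - <<'E'
from h import *
s=st();plan(.445,-.3495,.08,-4.3)
E
```

```text
{'time': 54.5, 'tcp_pos': [0.3858, -0.195, 0.0885], 'tcp_rot': [0.7085, -0.0273, -0.7047, -0.0253], 'contact_force': [0.3913, 0.787, -6.5767], 'gripper_width': 0.0594, 'q': [0.7084, 0.0265, -0.3484, 2.0718, 0.0117, 1.0389, -1.2909]}
turn [ 0.  -0.3 -0.2] shift [  8.5 149.6 -70.6] | tool z axis [-0.997  0.075 -0.   ] y [-0.075 -0.997  0.   ]
```

Emit:
play_rows --pt "0 0 0 0 49.9 -23.5 0.6" --pt "0 0 0 0 49.9 -23.5 0.6" --pt "0 0 0 0 49.8 -23.6 0.6" --pt "0 0 0 0 0 0 0.6" --pt "0 0 0 30 0 0 0.6"

```text
time: 55.12
tcp_pos: [0.444, -0.3498, 0.0567]
tcp_rot: [0.708, -0.028, -0.705, -0.027]
contact_force: [0.1, -0.6, -6.3]
gripper_width: 0.059
```

Emit:
play_rows --pt "0 0 0 0 0 0 0.6" --pt "0 0 0 0 0 0 0.6"

```text
time: 55.38
tcp_pos: [0.4428, -0.3487, 0.0559]
tcp_rot: [0.707, -0.028, -0.706, -0.027]
contact_force: [-0.1, 0.6, -5.7]
gripper_width: 0.0591
```

```bash
python3 - <<'E'
from h import *
s=st();plan(.445,-.3495,.002,-4.3)
E
```

```text
{'time': 55.375, 'tcp_pos': [0.4428, -0.3487, 0.0559], 'tcp_rot': [0.7068, -0.0276, -0.7064, -0.0273], 'contact_force': [-0.1121, 0.6437, -5.7196], 'gripper_width': 0.0591, 'q': [0.7892, 0.3386, -0.2395, 1.7824, 0.0921, 1.0308, -1.133]}
turn [-0.1 -0.  -0. ] shift [53.9  0.7 -2.2] | tool z axis [-0.997  0.075 -0.   ] y [-0.075 -0.997  0.   ]
```

Emit:
play_rows --pt "0 0 0 25 0 0 0.6" --pt "0 0 0 20 0 0 0.6" --pt "0 0 0 8 0 0 0.6" --pt "0 0 0 3 0 0 0.6" --pt "0 0 0 0 0 0 0.6"

```text
time: 56.0
tcp_pos: [0.4431, -0.3492, -0.0005]
tcp_rot: [0.707, -0.028, -0.706, -0.027]
contact_force: [-1.2, -0.2, -5.8]
gripper_width: 0.0595
```

Emit:
play_rows --pt "0 0 0 2 0 0 0.6" --pt "0 0 0 2 0 0 0.6" --pt "0 0 0 0 0 0 0.6" --pt "0 0 0 0 0 0 0.6"

```text
time: 56.5
tcp_pos: [0.4426, -0.3489, -0.0053]
tcp_rot: [-0.707, 0.028, 0.707, 0.028]
contact_force: [-0.8, 0.1, -5.2]
gripper_width: 0.059
```

Emit:
play_rows --pt "0 0 0 1.5 0 0 0.6" --pt "0 0 0 0 0 0 0.6" --pt "0 0 0 0 0 0 0.6"

```text
time: 56.88
tcp_pos: [0.4427, -0.3489, -0.0068]
tcp_rot: [0.707, -0.028, -0.706, -0.027]
contact_force: [0.5, -0.0, -5.3]
gripper_width: 0.0588
```

Emit:
play_rows --pt "0 0 0 1.5 0 0 0.6" --pt "0 0 0 0 0 0 0.6" --pt "0 0 0 0 0 0 0.6"

```text
time: 57.25
tcp_pos: [0.4427, -0.349, -0.0069]
tcp_rot: [0.707, -0.028, -0.707, -0.027]
contact_force: [-6.8, 5.4, 13.2]
gripper_width: 0.0593
```

Emit:
play_rows --pt "0 0 0 0.5 0 0 0.6" --pt "0 0 0 0 0 0 0.6" --pt "0 0 0 0 0 0 0.6"

```text
time: 57.62
tcp_pos: [0.4427, -0.349, -0.0069]
tcp_rot: [0.707, -0.028, -0.707, -0.027]
contact_force: [-9.5, 7.0, 18.4]
gripper_width: 0.0595
```

Contact. Release and withdraw.

Emit:
play_rows --pt "0 0 0 -1.5 0 0 0.6" --pt "0 0 0 0 0 0 0.17" --pt "0 0 0 0 0 0 0.17" --pt "0 0 0 0 0 0 0.17" --pt "0 0 0 -15 0 0 0.17"

```text
time: 58.25
tcp_pos: [0.4419, -0.3484, 0.0072]
tcp_rot: [-0.706, 0.027, 0.707, 0.028]
contact_force: [1.2, 0.5, 0.2]
gripper_width: 0.0708
```

Emit:
play_rows --pt "0 0 0 -50 0 0 0.1" --pt "0 0 0 -60 0 0 0" --pt "0 0 0 -60 0 0 0" --pt "0 0 0 0 -55 0 0" --pt "0 0 0 0 -55 0 0"

```text
time: 58.88
tcp_pos: [0.4516, -0.2382, 0.1796]
tcp_rot: [0.707, -0.028, -0.706, -0.028]
contact_force: [0.5, 0.4, -0.6]
gripper_width: 0.0859
```

Emit:
play_rows --pt "0 0 0 0 -55 0 0" --pt "0 0 0 0 -55 0 0" --pt "0 0 0 0 -55 0 0" --pt "0 0 0 0 -55 0 0" --pt "0 0 0 0 0 0 0"

```text
time: 59.5
tcp_pos: [0.4686, -0.0153, 0.179]
tcp_rot: [0.707, -0.025, -0.706, -0.025]
contact_force: [0.5, -1.2, -0.2]
gripper_width: 0.0852
```

```bash
python3 - <<'E'
from h import *
s=st()
a=snap('top');b=snap('side')
for c,q in(('top',a),('side',b)):
    P=cloud(q);print(c)
    for n,X in(('c1',(.52,.65,-.42,-.3,.052,.075)),('c3',(.38,.51,-.42,-.29,.052,.075)),('knob',(.57,.64,-.06,.01,.176,.19)),('handle',(.66,.75,-.1,-.03,.16,.176)),('orange',(.34,.47,-.07,.06,.045,.07))):
        m=box(P,*X);print(n,rect(m) if len(m) else 0, m[:,2].max() if len(m) else '')
i=np.hstack([a['image'][120:320,200:520,::-1],b['image'][120:320,180:500,::-1]])
i=np.vstack([a['image'][110:310,180:520,::-1],b['image'][150:350,180:520,::-1]])
cv2.imwrite('pics/end.png',cv2.resize(i,(510*1,600)))
E
```

```text
{'time': 59.5, 'tcp_pos': [0.4686, -0.0153, 0.179], 'tcp_rot': [0.7073, -0.0249, -0.706, -0.0251], 'contact_force': [0.4605, -1.1529, -0.1624], 'gripper_width': 0.0852, 'q': [0.4671, 0.0315, -0.5356, 1.8662, 0.0169, 1.2465, -1.7152]}
top
c1 (341, array([ 582.6, -360.1]), array([61.1, 65.7]), 87.5) 0.07303501012394918
c3 (351, array([ 441.8, -350.5]), array([60.1, 62.5]), 86.4) 0.07449980188018068
knob (14, array([623.5, -27.9]), array([ 9. , 13.6]), 3.8) 0.1896958234148806
handle (115, array([703.5, -67.5]), array([11.4, 70.2]), 89.9) 0.17567345469531565
orange 0 
side
c1 (250, array([ 581.7, -352.5]), array([61.9, 63.6]), 85.8) 0.07429892132045088
c3 (215, array([ 436.6, -342.1]), array([66.9, 52.9]), 83.6) 0.07038759829772193
knob (32, array([617.6, -21.3]), array([13.8, 12.1]), 51.2) 0.18918399662637933
handle (146, array([702. , -61.7]), array([69.3, 16.9]), 1.5) 0.1743006683987624
orange (383, array([412.2,  -2. ]), array([65.5, 62.6]), 28.8) 0.06523991576719507
```

View pics/end.png

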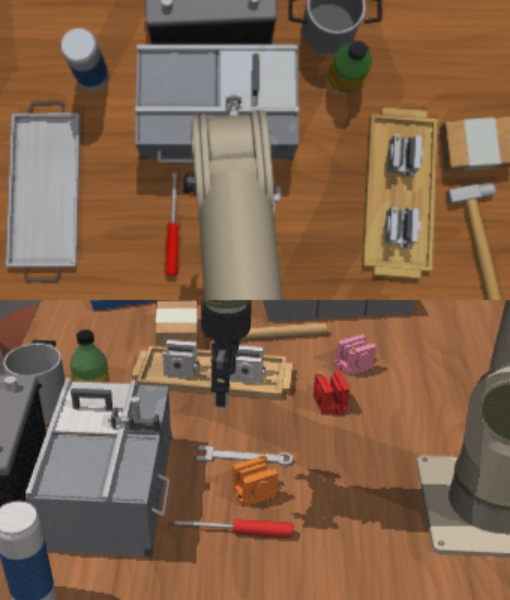

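Both grey calipers stand in the wooden tray at (405,155) and (403,227). The lid is shut, the bolt is home, and everything else is in place. Handing in.

```bash
python3 -c "
from h import *
print(manip.finish_job());st()"
```

```text
the job is handed in; nothing more can be done
None
the job is handed in; nothing more can be done
```

The job is handed in at about 60 s on the robot's clock; no verdict comes back.

- **What was there:** only two calipers were on the bench, at the left and right places. What stood in the middle place was the orange look-alike, so I left it alone.
- **What I did:** I drew the bolt, slid the lid fully open and took out the gauge. The blade slid well into caliper 1 and then caliper 3 with no noticeable force, so both are set down slot up in the wooden tray. The gauge is back in its rack, the lid is shut and the bolt is home.
- **Extra step:** before taking the gauge I pinched each caliper lightly where it stood, to centre it on the jaws. That moved caliper 1 by a couple of millimetres.

**Last checks**
- Both cameras show the two calipers upright in the wooden tray.
- The lid stopped against its end.
- The bolt knob met its stop with 11 N. By the side camera it now sits about 3.5 mm further in than at the start.
- The gauge top was at rack height before I closed the lid.
- In the last picture everything in view was still in place. The disc and jar at the left were outside that crop and I did not look at them again.

**What disagreed**
- The fingertips really stand about 38 mm higher than the stated tool frame says. My first grip on the knob closed on nothing; I corrected every height after that.
- The side camera reads 5–8 mm high in y. The top camera agreed with the arm to about 1–2 mm.

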